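Proof-pull the T-hooks on the spring gauge

ROBOT

A 7-joint arm with a two-finger parallel gripper is mounted at the origin on a cart in front of the work surface, level with it; the furniture and walls round the work are solid. World frame = base frame: x ahead of the robot, y to its left, z up, the work surface at z = 0. Lengths are in mm, angles in rad, forces in N, time in s.
With the tool pointing down it reaches from about 425 to 825 mm from the base axis. Payload 3.6 kg.
Tool frame: the origin (TCP) lies on the centre line of the jaws, within the pads' length; the fingertips stand 22 mm ahead of it and the grasp point (between the pads) lies 3 mm ahead of it; z points along the fingers, y is the line along which they close (so a half turn about z gives the same grasp; the last joint's range is limited). The gripper opens to 93 mm and grips with 3 to 60 N. Pads are 15 mm wide; open, the fingers measure 128 mm over their backs; the gripper's body (75 mm by 188 mm) begins 65 mm behind the grasp point.
Start: joints at [-1.306, 0.615, -0.013, 1.423, 0.008, 1.103, -0.04], TCP at [186.335, 622.69, 240.64] pointing down, gripper open.
Joint ranges: [-3.12, 3.12], [-0.3, 2.06], [-1.34, 1.32], [0.26, 2.42], [-1.36, 4.5], [0.01, 1.98], [-2.84, 2.84]. Speed limits (rad/s): [2.79, 2.79, 3.14, 3.14, 3.14, 3.14, 3.14].

INTERFACE

Orientations are given as a unit quaternion [x, y, z, w].
In Python, from station import status, imaging, workorder gives the robot as it stands.
- The arm moves only by the tool servo_tool, never from a script. Its argument "series" is a list of rows, each an object with "dr": the turn, a rotation vector about the tool's x, y, z in units of 6 degrees (1.0 is 6 degrees), a list of three; "travel": the shift along the tool's x, y, z in units of 50 mm (1.0 is 50 mm), a list of three; "hand": the closure, from 0 (fully open) to 1 (shut). A call has 1 to 8 rows; each row shifts and turns the commanded pose from where the row before left it, along the tool's axes as they then stand; what a row does not reach is not made up. A row lasts 1/10 s, in which the tool goes at most 50 mm and 8.59 degrees, less where a joint would pass 70% of its speed; a pose out of reach is approached as far as the arm can. A call is refused whole if a number of a shift passes 1 or a number of a turn 1, either way. A call with a gripper value outside its range is refused whole. The fingers move at their own pace and stop on an object; "force" is the grip in N (left out, the last holds). Time passes only in rows, so rows that do not move let the fingers close. It gives the time, the measured TCP pose, the force, the opening and the grip force at its end, in the units of the state.
- status.state(): the state, without advancing time (a new reading comes with each control period).
- imaging.read_camera(name): name is "scene" or "top" or "wrist"; returns the picture (480x640x3 uint8, blue, green, red); there is no depth.
- imaging.calibration(name): a dict with "mtx" (3x3 intrinsics, pixels), "pose" (4x4, takes a point from camera to world coordinates). Camera axes: x right, y up, looking along -z (the intrinsics and any distortion apply to the point x, -y, -z); pixel columns grow to the right and rows downward; lengths in mm; the calibration is good to about 2 mm. A picture is of the moment at which its call begins: read the wrist's pose just before it. calibration takes no time and is no camera call; for the wrist camera it gives the pose at the moment of the call.
- workorder.finish_job(): hands the job in; it is judged then, once.
The state is a dict: "t": time; "qpos": joint angles; "dq": joint speeds; "tau": joint torques, N m; "tool_pos": TCP position; "tool_rot": TCP orientation; "contact_force": force on the tool from outside, world axes, zero at the start; "ft_torque": the same for the moment, N m; "gripper_width": finger opening in mm; "gripper_force": force on a finger pad.
Only numpy, scipy, OpenCV 4.12 (cv2) and the standard library are available. Lean on these libraries where they do the work, as an engineer would, in place of code of your own. Each camera call takes 0.05 s, during which the arm holds its last target. There are 200 camera calls.

TASK

Proof-test the T-hooks in the grey tray, in the order red, yellow, blue: first unscrew the yellow keeper arm that bars the gauge's slot, swinging it fully open (nobody knows whether its thread is right- or left-handed; leave the spare keeper behind it tight). Then drop each hook's T-bar into the crosshead slot, draw the crosshead out with the hook until the red pointer stands level with the green marker, not past it, hold it there for two full seconds, let it home and lay the hook back flat in the tray. Finally screw the keeper tight across the slot again, with the gauge fully home, all hooks in the tray and the other tools where they were.

Things in the scene. Friction and masses are not known exactly. Their poses are not given: they have to be found in the camera images.
- gauge: Spring pull gauge screwed to the bench: grey bed 270 x 90 x 8 mm, blue spring barrel (top at z 45) at its back. Origin on the bench below the slot's centre at rest; x axis from slot to barrel, y left, z up. It is pulled along its -x (toward the robot). Keeper screw at (0, 55) mm, spare keeper at (145, 55); scale along y = -35 mm. Place and angle vary.
- crosshead (a joint): Travel of the gauge's aluminium crosshead out of the barrel, m: 0 = fully home, stop at 0.085. It is sprung: about 3 N to start, 9 N at 55 mm; it goes home by itself when let go.
- slot (a point): Centre of the floor of the crosshead's cross slot, z 24 mm; axes as gauge, moves with the crosshead. Slot open above and at its y ends, 21 mm long in x between a back wall (+x, 7 mm thick) and two horns (-x, 8 mm thick), all 20 mm high (to z 44). The horns leave a 20 mm gap for the hook's shank; crosshead 52 mm wide. A T-bar lying in it has its middle at z 29 mm.
- pointer (a point): Tip of the red pointer on the crosshead, over the white scale; it moves with the crosshead. Same axes as the gauge.
- marker: Green marker clip (5 x 14 x 12 mm) set somewhere on the scale, 35 to 60 mm ahead (-x of the gauge) of the pointer's rest position. Origin on the pointer's line: pointer and marker have the same x in the gauge's frame when the pull is right. Axes as the gauge. Fixed; do not move.
- keeper_a (a joint): Angle of the keeper arm about its upright screw, rad, + counter-clockwise from above; 0 = tight, yellow arm (16 x 72 mm, z 48 to 54) along the gauge's -y, at the slot barring it. One of keeper_a, keeper_b stands at the slot, the other, a spare, 145 mm behind it. Each opens one way only, 1.45 rad to a stop, and is stuck the other way; which way cannot be seen. Stays where left (0.06 N m).
- keeper_a_grip (a point): On the screw axis of keeper a, z 68 mm, in the middle of its black bar grip: 46 mm long along the arm (the gauge's y when tight), 15 mm wide, from z 58 to z 80 mm. Take it across its 15 mm from above. Axes as the gauge's when tight, turning with the arm, which points along the point's -y.
- keeper_b (a joint): Angle of the keeper arm about its upright screw, rad, + counter-clockwise from above; 0 = tight, yellow arm (16 x 72 mm, z 48 to 54) along the gauge's -y, at the slot barring it. One of keeper_a, keeper_b stands at the slot, the other, a spare, 145 mm behind it. Each opens one way only, 1.45 rad to a stop, and is stuck the other way; which way cannot be seen. Stays where left (0.06 N m).
- keeper_b_grip (a point): On the screw axis of keeper b, z 68 mm, in the middle of its black bar grip: 46 mm long along the arm (the gauge's y when tight), 15 mm wide, from z 58 to z 80 mm. Take it across its 15 mm from above. Axes as the gauge's when tight, turning with the arm, which points along the point's -y.
- hook_red: T-hook with a red grip, 0.13 kg: rounded grip 90 x 26 x 24 mm, from which a 9 mm steel shank runs along +x and ends in a 40 mm T-bar (9 mm thick, along y), all with their middle 12 mm above the underside. Origin under the middle of the grip; starts flat in a lane of the tray, z up, T-bar to the tray's +x; 135 mm long. Two or all three colours are there.
- hook_red_bar (a point): Middle of the T-bar of the red hook: 85 mm along the hook's +x from its origin and 12 mm up; same axes as the hook.
- hook_yellow: T-hook with a yellow grip, 0.13 kg: rounded grip 90 x 26 x 24 mm, from which a 9 mm steel shank runs along +x and ends in a 40 mm T-bar (9 mm thick, along y), all with their middle 12 mm above the underside. Origin under the middle of the grip; starts flat in a lane of the tray, z up, T-bar to the tray's +x; 135 mm long. Two or all three colours are there.
- hook_yellow_bar (a point): Middle of the T-bar of the yellow hook: 85 mm along the hook's +x from its origin and 12 mm up; same axes as the hook.
- hook_blue: T-hook with a blue grip, 0.13 kg: rounded grip 90 x 26 x 24 mm, from which a 9 mm steel shank runs along +x and ends in a 40 mm T-bar (9 mm thick, along y), all with their middle 12 mm above the underside. Origin under the middle of the grip; starts flat in a lane of the tray, z up, T-bar to the tray's +x; 135 mm long. Two or all three colours are there.
- hook_blue_bar (a point): Middle of the T-bar of the blue hook: 85 mm along the hook's +x from its origin and 12 mm up; same axes as the hook.
- tray: Shallow grey tray fixed on the bench, 178 (x) x 196 (y) mm outside, floor 3 mm, rims and two dividers (20 mm wide) 9 mm high. Three lanes along x, 42 mm wide and 168 long, at y = -62, 0, 62 mm, one hook each, its origin 3 mm above the bench and 22 mm behind (-x of) the lane's middle with the T-bar to +x. Origin under its centre; axes about the robot's.
- tape: Roll of black tape, 55 x 53 x 19 mm; origin under its centre. Bystander.
- pliers: Pliers with orange and black handles, 49 x 114 x 12 mm, long along y; origin under its centre. Bystander.
- stubby: Stubby yellow screwdriver, 30 x 88 x 30 mm, long along y; origin under its centre. Bystander.
- scraper: Red scraper, 32 x 132 x 16 mm, long along y; origin under its centre. Bystander.
- gasket: Pale brew gasket ring, 58 x 58 x 9 mm; origin under its centre. Bystander.

How it is judged:
By the outcome, as a careful person would: the job done as asked, in the order asked, and still so for the second after the job is handed in, with the robot touching nothing.
Of hook_red, hook_yellow, hook_blue only 2 to 3 are there at a start; the rules pass over those that are not, and their reading is None.
At some moment in a run one of hook_red, hook_yellow, hook_blue may be knocked a few centimetres aside while the robot is not near it.
It also fails if it takes over 210 s, if anything falls off the work surface, if the arm or the gripper's body presses on something with over 40 N, if the wrist force passes 120 N, or if a joint passes its speed limit or range.

## Working session

There is one attempt and no reset: what is moved stays moved. The work goes in short steps, Python scripts to look and compute and a tool call to move; the robot and the scene stay as the last step left them, time stands still between calls to the robot, and variables do not carry over. Pictures are saved under pics/ and viewed, at most 14 in all, crops included, and the job is handed in when it is done.

Besides the shell and the picture viewer there is one more tool, called after ">>>" by a JSON object that holds its "method" and its "body". servo_tool: Moves the arm, as the interface text tells. Its arguments: {"type":"object","properties":{"series":{"type":"array"},"force":{"type":"number"}},"required":["series"]}

```bash
ls; mkdir -p pics; python3 - <<'E'
from station import status, imaging
import cv2
print(status.state())
for n in("top","scene"):
    c=imaging.calibration(n);print(n,c)
    cv2.imwrite(f"pics/{n}0.png",imaging.read_camera(n))
E
```

```text
pics
{'t': 0.0, 'qpos': array([-1.30648861,  0.61591855, -0.01258967,  1.42490304,  0.0081218 ,
        1.10336777, -0.04041666]), 'dq': array([ 3.44828551e-04, -1.60030843e-05,  1.61748363e-03,  1.71894919e-03,
       -1.72286672e-03, -1.61838236e-04,  6.14391068e-04]), 'tau': array([-4.16390890e-05, -4.58937407e+01,  2.09263922e-01, -1.65744460e+01,
       -6.10748003e-02,  2.05684447e-02,  2.42748429e-04]), 'tool_pos': array([186.17189114, 622.00380683, 239.48023744]), 'tool_rot': array([ 1.44873159e-01,  9.89449416e-01, -1.26427236e-03, -1.49194444e-04]), 'contact_force': array([-0.75505346, -0.06736935, -0.44058971]), 'ft_torque': array([-0.02412967,  0.02553154,  0.00529415]), 'gripper_force': 0.0, 'gripper_width': 93.08989749712237}
top {'mtx': array([[512.38747658,   0.        , 323.78720488],
       [  0.        , 512.38747658, 237.50417557],
       [  0.        ,   0.        ,   1.        ]]), 'pose': array([[-7.46432768e-02,  9.73494702e-01, -2.16186137e-01,
         4.24825931e+02],
       [-9.97201684e-01, -7.37686516e-02,  1.21238569e-02,
         2.28577875e+02],
       [-4.14524935e-03,  2.16486144e-01,  9.76276890e-01,
         9.54565035e+02],
       [ 0.00000000e+00,  0.00000000e+00,  0.00000000e+00,
         1.00000000e+00]])}
scene {'mtx': array([[446.49674963,   0.        , 325.72168598],
       [  0.        , 446.49674963, 241.3912332 ],
       [  0.        ,   0.        ,   1.        ]]), 'pose': array([[ 8.59287957e-01,  2.19667542e-01, -4.61920317e-01,
         1.64040690e+02],
       [-5.11426286e-01,  3.54494907e-01, -7.82800432e-01,
        -5.47153133e+02],
       [-8.20744688e-03,  9.08889175e-01,  4.16956959e-01,
         4.72407082e+02],
       [ 0.00000000e+00,  0.00000000e+00,  0.00000000e+00,
         1.00000000e+00]])}
```

View pics/top0.png

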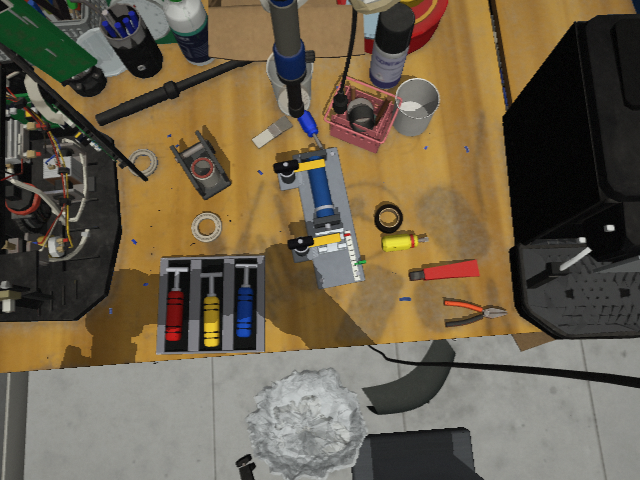

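View pics/scene0.png

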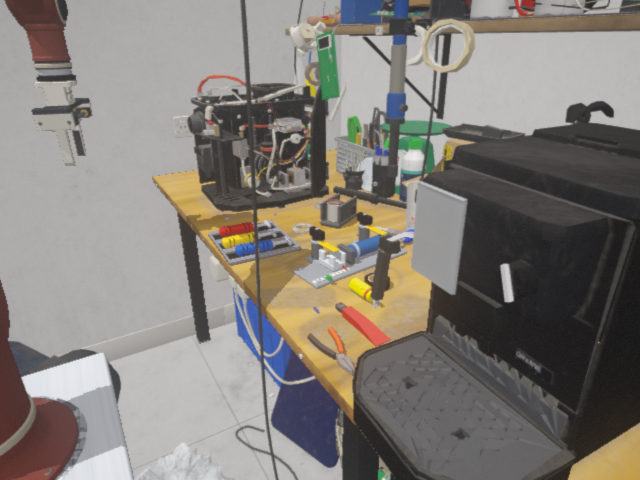

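The top view shows the tray at px (212,305) holding red, yellow and blue hooks. The gauge is around (320,220), with the near keeper grip at ~(300,243), the spare at ~(287,168) and the marker at ~(362,261). I'll enlarge both areas.

```bash
cat > h.py <<'E'
import numpy as np, cv2
from station import status, imaging
def ray(n,uv,z,c=None):
    c=c or imaging.calibration(n); K=c["mtx"];T=c["pose"]
    d=np.array([(uv[0]-K[0,2])/K[0,0],-(uv[1]-K[1,2])/K[1,1],-1.]); d=T[:3,:3]@d
    return T[:3,3]+d*(z-T[2,3])/d[2]
def proj(n,p,c=None):
    c=c or imaging.calibration(n);K=c["mtx"];T=c["pose"]
    q=T[:3,:3].T@(np.asarray(p,float)-T[:3,3]);return np.array([K[0,0]*q[0]/-q[2]+K[0,2],K[1,1]*-q[1]/-q[2]+K[1,2]])
def crop(img,x0,y0,x1,y1,s,f):
    cv2.imwrite(f,cv2.resize(img[y0:y1,x0:x1],None,fx=s,fy=s,interpolation=cv2.INTER_CUBIC))
E
python3 - <<'E'
from h import *
im=cv2.imread("pics/top0.png")
a=cv2.resize(im[140:295,265:375],None,fx=3.8,fy=3.8,interpolation=cv2.INTER_CUBIC)
b=cv2.resize(im[250:360,155:270],None,fx=3.3,fy=3.3,interpolation=cv2.INTER_CUBIC)
o=np.zeros((590,800,3),np.uint8);o[:a.shape[0],:a.shape[1]]=a;o[:b.shape[0],420:420+b.shape[1]]=b
cv2.imwrite("pics/c0.png",o)
E
```

```text
(no output)
```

View pics/c0.png

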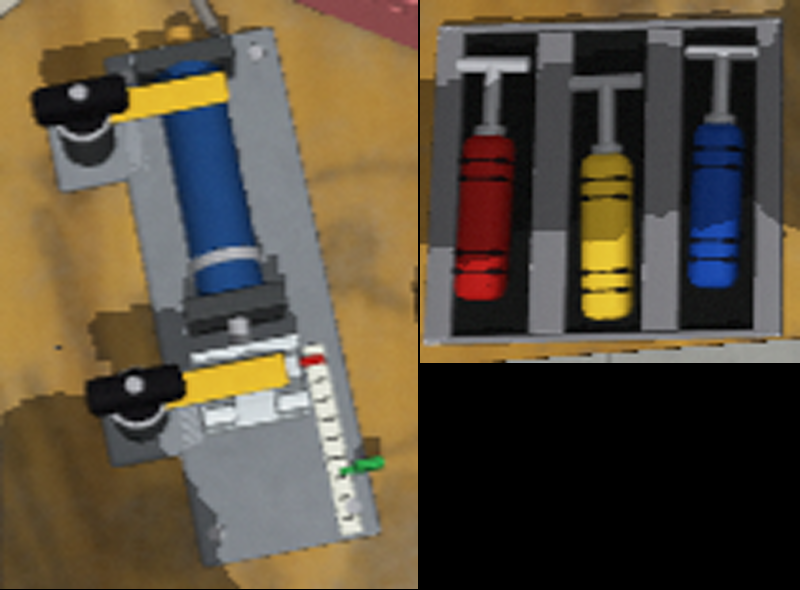

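```bash
python3 - <<'E'
from h import *
A=lambda u,v:(265+u/3.8,140+v/3.8); B=lambda u,v:(155+(u-420)/3.3,250+v/3.3)
r=lambda p,z:ray("top",p,z)
s1=r(A(134,384),81);s2=r(A(78,92),81);print("screws",s1,s2,np.linalg.norm(s2-s1))
d=(s2-s1)[:2];th=np.arctan2(d[1],d[0]);print("th",th)
c=[r(A(*p),8)[:2] for p in((208,563),(378,528),(270,30))];print("bed",c,[np.linalg.norm(c[0]-c[1]),np.linalg.norm(c[2]-c[1])],np.arctan2(*(c[2]-c[1])[::-1]))
th2=np.arctan2(*(c[2]-c[1])[::-1]); 
for t in(th,th2):
    R=np.array([[np.cos(t),-np.sin(t)],[np.sin(t),np.cos(t)]])
    O=s1[:2]-R@[0,55];print("O",O)
    for n,p,z in(("ptr",(312,360),20),("ptr",(312,360),30),("mk",(362,465),20),("mk",(345,470),14),("fr",(208,563),8),("bR",(270,30),8),("slotc",(248,385),54)):
        print(n,R.T@(r(A(*p),z)[:2]-O))
for n,p in(("red",(492,65)),("red0",(483,218)),("yel",(606,82)),("yel0",(607,237)),("blu",(722,52)),("blu0",(715,206))):
    print(n,r(B(*p),15 if n[-1]!="0" else 27))
print("tray",[r(B(*p),9)[:2] for p in((443,25),(778,20),(782,338),(424,340))])
c=imaging.calibration("wrist");T=c["pose"];print(c["mtx"],T, status.state()["tool_pos"],status.state()["tool_rot"])
E
```

```text
screws [615.04647582 259.11127706  81.        ] [758.54784483 276.45000856  81.        ] 144.5450605114321
th 0.12024336173445342
bed [array([539.19246424, 231.47317619]), array([550.05532422, 147.31918162]), array([812.77495999, 179.26273496])] [np.float64(84.85220403058564), np.float64(264.6544872459259)] 0.12099408161201759
O [621.64393567 204.50840604]
ptr [  8.26665062 -32.64318812]
ptr [  6.11831109 -31.78559201]
mk [-47.73389992 -45.8376545 ]
mk [-47.61226134 -37.76511502]
fr [-78.6216013   36.66043888]
bR [186.72264305 -47.99027964]
slotc [-5.0196064   2.42358451]
O [621.68492526 204.51337427]
ptr [  8.20085282 -32.64936936]
ptr [  6.05315771 -31.79016069]
mk [-47.8095873 -45.8017913]
mk [-47.68188853 -37.72934541]
fr [-78.63534701  36.71946684]
bR [186.64527359 -48.13042701]
slotc [-5.05907515  2.42736764]
red [592.49212699 493.2783145   15.        ]
red0 [506.46646084 495.85006456  27.        ]
yel [578.02795344 429.59239841  15.        ]
yel0 [491.18700838 428.79237464  27.        ]
blu [590.1400026  363.98638894  15.        ]
blu0 [503.47589781 369.63098173  27.        ]
tray [array([618.68411552, 522.49531517]), array([607.19950567, 332.30947214]), array([430.78484201, 338.81441105]), array([444.32201423, 533.97284569])]
[[343.9065152    0.         320.72047986]
 [  0.         343.9065152  235.54097552]
 [  0.           0.           1.        ]] [[ 2.85818156e-01 -9.22062982e-01 -2.60974786e-01  1.13008818e+02]
 [ 9.58281160e-01  2.74366073e-01  8.01278755e-02  6.45194694e+02]
 [-2.28032086e-03 -2.72989222e-01  9.62014389e-01  3.83861843e+02]
 [ 0.00000000e+00  0.00000000e+00  0.00000000e+00  1.00000000e+00]] [186.1537694  622.08270148 239.59791838] [ 1.44857176e-01  9.89451902e-01 -1.14319860e-03 -1.59649572e-04]
```

```bash
cat >> h.py <<'E'
from scipy.spatial.transform import Rotation as Ro
TH=0.1205; O=np.array([621.65,204.5])
def g2w(x,y): c,s=np.cos(TH),np.sin(TH); return O+np.array([c*x-s*y,s*x+c*y])
def yawdeg():
    R=Ro.from_quat(status.state()["tool_rot"]).as_matrix();return np.degrees(np.arctan2(R[1,1],R[0,1]))
def plan(p,yaw=None):
    """rotation first (units of 6 deg: tool-frame dr, all axes), then shift in new tool frame (units of 50mm); from measured pose"""
    s=status.state();R=Ro.from_quat(s["tool_rot"])
    if yaw is None: yaw=yawdeg()
    a=np.radians(yaw); y=np.array([np.cos(a),np.sin(a),0]);z=np.array([0,0,-1.]);x=np.cross(y,z)
    Rt=Ro.from_matrix(np.c_[x,y,z]); dr=(R.inv()*Rt).as_rotvec(degrees=True)/6
    d=np.asarray(p)-s["tool_pos"]; 
    print("t %.1f yaw %.1f"%(s["t"],yawdeg()),"dr",dr.round(2),"| shift old axes",(R.inv().apply(d)/50).round(2),"| new axes",(Rt.inv().apply(d)/50).round(2))
E
python3 - <<'E'
from h import *
plan([*g2w(-60,55),240],96.9)
plan([*g2w(0,55),170],6.9)
E
```

```text
t 0.1 yaw 73.3 dr [-0.02 -0.   -3.93] | shift old axes [-9.2  -4.98  0.  ] | new axes [-6.44 -8.24 -0.01]
t 0.1 yaw 73.3 dr [-2.000e-02  1.000e-02  1.107e+01] | shift old axes [-10.3   -4.49   1.4 ] | new axes [-8.24  7.64  1.39]
```

>>> {"method": "servo_tool", "body": {"series": [{"dr":[0,0,0],"travel":[-0.79,-0.35,0.1],"hand":0},{"dr":[0,0,0],"travel":[-0.79,-0.35,0.1],"hand":0},{"dr":[0,0,0],"travel":[-0.79,-0.35,0.1],"hand":0},{"dr":[0,0,0],"travel":[-0.79,-0.35,0.1],"hand":0},{"dr":[0,0,0],"travel":[-0.79,-0.35,0.1],"hand":0},{"dr":[0,0,0],"travel":[-0.79,-0.35,0.1],"hand":0},{"dr":[0,0,0],"travel":[-0.79,-0.35,0.1],"hand":0}]}}

```text
t: 0.8
tool_pos: [417.0, 424.6, 205.1]
tool_rot: [0.145, 0.989, -0.0, -0.0]
contact_force: [0.8, 0.7, -0.1]
gripper_width: 93.1
gripper_force: 0.0
```

>>> {"method": "servo_tool", "body": {"series": [{"dr":[0,0,0],"travel":[-0.79,-0.35,0.1],"hand":0},{"dr":[0,0,0],"travel":[-0.79,-0.35,0.1],"hand":0},{"dr":[0,0,0],"travel":[-0.79,-0.35,0.1],"hand":0},{"dr":[0,0,0],"travel":[-0.79,-0.35,0.1],"hand":0},{"dr":[0,0,0],"travel":[-0.79,-0.35,0.1],"hand":0},{"dr":[0,0,0],"travel":[-0.79,-0.35,0.1],"hand":0}]}}

```text
t: 1.4
tool_pos: [613.9, 256.1, 174.9]
tool_rot: [0.145, 0.989, -0.0, -0.001]
contact_force: [0.8, 0.3, -0.0]
gripper_width: 92.5
gripper_force: 0.0
```

>>> {"method": "servo_tool", "body": {"series": [{"dr":[0,0,1],"travel":[0,0,0],"hand":0},{"dr":[0,0,1],"travel":[0,0,0],"hand":0},{"dr":[0,0,1],"travel":[0,0,0],"hand":0},{"dr":[0,0,1],"travel":[0,0,0],"hand":0},{"dr":[0,0,1],"travel":[0,0,0],"hand":0},{"dr":[0,0,1],"travel":[0,0,0],"hand":0}]}}

```text
t: 2.0
tool_pos: [612.6, 257.4, 175.0]
tool_rot: [0.445, 0.895, -0.001, -0.001]
contact_force: [0.2, -1.0, -1.2]
gripper_width: 92.8
gripper_force: 0.0
```

>>> {"method": "servo_tool", "body": {"series": [{"dr":[0,0,1],"travel":[0,0,0],"hand":0},{"dr":[0,0,1],"travel":[0,0,0],"hand":0},{"dr":[0,0,1],"travel":[0,0,0],"hand":0},{"dr":[0,0,1],"travel":[0,0,0],"hand":0},{"dr":[0,0,1],"travel":[0,0,0],"hand":0}]}}

```text
t: 2.5
tool_pos: [612.6, 257.5, 175.0]
tool_rot: [0.662, 0.75, -0.001, -0.0]
contact_force: [0.1, 0.2, 0.9]
gripper_width: 93.1
gripper_force: 0.0
```

```bash
python3 - <<'E'
from h import *
plan([*g2w(0,55),170],6.9)
c=imaging.calibration("wrist");im=imaging.read_camera("wrist");cv2.imwrite("pics/w1.png",im);np.savez("pics/w1.npz",**c)
print(proj("wrist",[*g2w(0,55),81],c))
E
```

```text
t 2.5 yaw 7.1 dr [-0.01  0.    0.03] | shift old axes [0.03 0.05 0.1 ] | new axes [0.03 0.05 0.1 ]
[324.97288079 246.25058887]
```

View pics/w1.png

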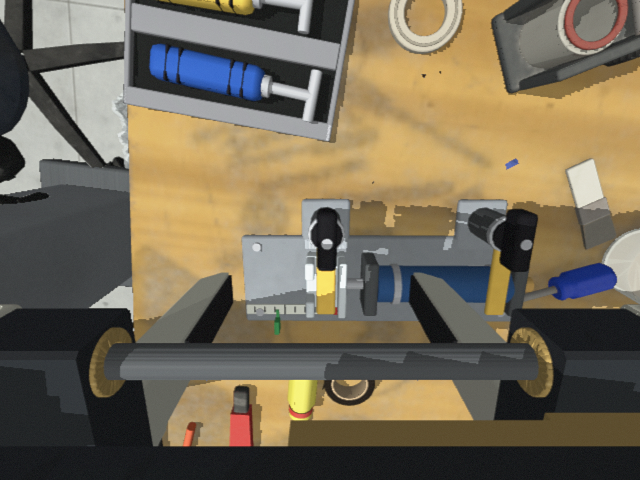

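The wrist view shows the keeper's screw at (327,244), about where predicted. The marker is at (277,318) and the scale lies along row ~310. I'll descend onto the keeper grip and take hold of it.

>>> {"method": "servo_tool", "body": {"series": [{"dr":[0,0,0],"travel":[0.03,0.05,0.63],"hand":0},{"dr":[0,0,0],"travel":[0,0,0.63],"hand":0.3},{"dr":[0,0,0],"travel":[0,0,0.63],"hand":0.5},{"dr":[0,0,0],"travel":[0,0,0],"hand":1},{"dr":[0,0,0],"travel":[0,0,0],"hand":1},{"dr":[0,0,0],"travel":[0,0,0],"hand":1},{"dr":[0,0,0],"travel":[0,0,0],"hand":1},{"dr":[0,0,0],"travel":[0,0,0],"hand":1}], "force": 25}}

```text
t: 3.35
tool_pos: [616.2, 259.6, 82.8]
tool_rot: [0.66, 0.751, 0.001, 0.001]
contact_force: [0.7, 0.7, -0.1]
gripper_width: 41.9
gripper_force: 0.0
```

>>> {"method": "servo_tool", "body": {"series": [{"dr":[0,0,0],"travel":[0,0,0],"hand":1},{"dr":[0,0,0],"travel":[0,0,0],"hand":1},{"dr":[0,0,0],"travel":[0,0,0],"hand":1}]}}

```text
t: 3.65
tool_pos: [615.4, 259.3, 81.3]
tool_rot: [0.66, 0.751, 0.0, 0.0]
contact_force: [0.4, 0.1, -0.2]
gripper_width: 17.5
gripper_force: 0.0
```

```bash
python3 - <<'E'
from h import *
s=status.state();print(s["ft_torque"],s["contact_force"],yawdeg(),g2w(0,55),s["tool_pos"],s["qpos"])
E
```

```text
[-0.07056989  0.03626098  0.00549951] [ 0.40898567  0.12542136 -0.21924274] 7.343791780631883 [615.03852719 259.10117606] [615.3771696  259.34836928  81.30932227] [-0.58278493  0.82536772  0.27403539  1.52985309 -0.27435194  0.82422681
 -0.07736967]
```

>>> {"method": "servo_tool", "body": {"series": [{"dr":[0,0,0],"travel":[0,0,0.04],"hand":1},{"dr":[0,0,0],"travel":[0,0,0],"hand":1},{"dr":[0,0,0],"travel":[0,0,0],"hand":1},{"dr":[0,0,0],"travel":[0,0,0],"hand":1}]}}

```text
t: 4.05
tool_pos: [616.5, 259.5, 81.2]
tool_rot: [0.66, 0.751, 0.001, 0.001]
contact_force: [-0.2, -0.5, 7.1]
gripper_width: 14.4
gripper_force: 25.0
```

>>> {"method": "servo_tool", "body": {"series": [{"dr":[0,0,-0.4],"travel":[0,0,0],"hand":1},{"dr":[0,0,-0.4],"travel":[0,0,0],"hand":1},{"dr":[0,0,0],"travel":[0,0,0],"hand":1},{"dr":[0,0,0],"travel":[0,0,0],"hand":1}]}}

```text
t: 4.45
tool_pos: [616.6, 259.5, 81.2]
tool_rot: [0.628, 0.778, 0.001, 0.001]
contact_force: [-0.2, -0.3, 7.4]
gripper_width: 15.2
gripper_force: 25.0
```

```bash
python3 - <<'E'
from h import *
s=status.state();print(s["ft_torque"],s["contact_force"],yawdeg(),s["tool_pos"])
E
```

```text
[-0.2056758   0.25952371  0.09731616] [-0.23769168 -0.31108052  7.41786656] 12.154125339677075 [616.56549709 259.52158051  81.16936689]
```

>>> {"method": "servo_tool", "body": {"series": [{"dr":[0,0,-0.5],"travel":[0,0,-0.02],"hand":1},{"dr":[0,0,-0.5],"travel":[0,0,0],"hand":1},{"dr":[0,0,0],"travel":[0,0,0],"hand":1}]}}

```text
t: 4.75
tool_pos: [616.6, 259.5, 81.2]
tool_rot: [0.587, 0.81, 0.001, 0.001]
contact_force: [1.1, 0.1, 4.1]
gripper_width: 15.1
gripper_force: 25.0
```

```bash
python3 - <<'E'
from h import *
s=status.state();print(s["ft_torque"],s["contact_force"],yawdeg(),s["tool_pos"],s["gripper_width"])
cv2.imwrite("pics/w2.png",imaging.read_camera("wrist"))
E
```

```text
[-0.06254216 -0.11236505  0.06475928] [1.12229541 0.07939092 4.09623992] 18.13825214818626 [616.57557585 259.53284391  81.21022584] 15.05558486867344
```

View pics/w2.png

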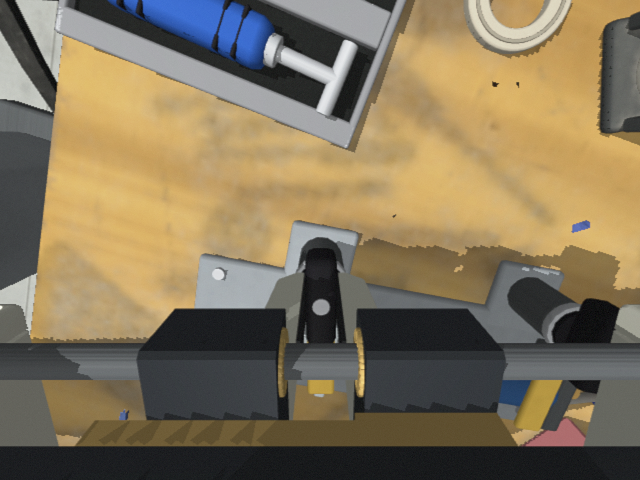

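The keeper turns with the gripper at friction torque (0.065 N m), so it opens counter-clockwise. I'll swing it to the stop.

>>> {"method": "servo_tool", "body": {"series": [{"dr":[0,0,-0.8],"travel":[0,0,0],"hand":1},{"dr":[0,0,-0.8],"travel":[0,0,0],"hand":1},{"dr":[0,0,-0.8],"travel":[0,0,0],"hand":1},{"dr":[0,0,-0.8],"travel":[0,0,0],"hand":1},{"dr":[0,0,-0.8],"travel":[0,0,0],"hand":1},{"dr":[0,0,-0.8],"travel":[0,0,0],"hand":1},{"dr":[0,0,-0.8],"travel":[0,0,0],"hand":1},{"dr":[0,0,-0.8],"travel":[0,0,0],"hand":1}]}}

```text
t: 5.6
tool_pos: [616.7, 259.7, 81.2]
tool_rot: [0.287, 0.958, 0.001, 0.001]
contact_force: [1.3, -0.3, 3.8]
gripper_width: 14.5
gripper_force: 25.0
```

>>> {"method": "servo_tool", "body": {"series": [{"dr":[0,0,-0.8],"travel":[0,0,0],"hand":1},{"dr":[0,0,-0.8],"travel":[0,0,0],"hand":1},{"dr":[0,0,-0.8],"travel":[0,0,0],"hand":1},{"dr":[0,0,-0.8],"travel":[0,0,0],"hand":1},{"dr":[0,0,-0.8],"travel":[0,0,0],"hand":1},{"dr":[0,0,-0.8],"travel":[0,0,0],"hand":1},{"dr":[0,0,0],"travel":[0,0,0],"hand":1}]}}

```text
t: 6.3
tool_pos: [616.8, 259.8, 81.2]
tool_rot: [0.041, 0.999, 0.001, 0.002]
contact_force: [1.0, 0.9, 5.6]
gripper_width: 14.9
gripper_force: 25.0
```

```bash
python3 - <<'E'
from h import *
s=status.state();print(s["ft_torque"],s["contact_force"],yawdeg(),s["tool_pos"],s["gripper_width"],s["qpos"])
E
```

```text
[ 0.17219547 -0.30728281  0.09059203] [1.04124932 0.85077673 5.56216336] 85.28359973685595 [616.77934948 259.84982087  81.20094781] 14.870538733202428 [-0.37501692  0.81224686 -0.10112622  1.52057371  0.10102636  0.81022451
  0.97427503]
```

>>> {"method": "servo_tool", "body": {"series": [{"dr":[0,0,-0.4],"travel":[0,0,0],"hand":1},{"dr":[0,0,-0.4],"travel":[0,0,0],"hand":1},{"dr":[0,0,-0.4],"travel":[0,0,0],"hand":1},{"dr":[0,0,0],"travel":[0,0,0],"hand":1}]}}

```text
t: 6.7
tool_pos: [616.8, 259.9, 81.2]
tool_rot: [-0.02, 1.0, 0.001, 0.002]
contact_force: [1.2, 1.1, 4.8]
gripper_width: 14.9
gripper_force: 25.5
```

```bash
python3 - <<'E'
from h import *
s=status.state();print(s["ft_torque"],s["contact_force"],yawdeg(),s["tool_pos"],s["gripper_width"])
E
```

```text
[ 0.24118434 -0.3015282  -0.45172193] [1.22522294 1.10903647 4.79071743] 92.25441887171095 [616.77520342 259.86948586  81.19041954] 14.913633203569914
```

>>> {"method": "servo_tool", "body": {"series": [{"dr":[0,0,0],"travel":[0,0,0],"hand":0},{"dr":[0,0,0],"travel":[0,0,0],"hand":0},{"dr":[0,0,0],"travel":[0,0,0],"hand":0},{"dr":[0,0,0],"travel":[0,0,-0.9],"hand":0},{"dr":[0,0,0],"travel":[0,0,-0.9],"hand":0},{"dr":[0,0,0],"travel":[0,0,0],"hand":0}]}}

```text
t: 7.3
tool_pos: [618.1, 260.9, 176.1]
tool_rot: [-0.022, 1.0, 0.002, 0.005]
contact_force: [0.8, 0.0, 0.5]
gripper_width: 58.1
gripper_force: 0.0
```

```bash
python3 - <<'E'
from h import *
plan([506,496,150],88.3)
im=imaging.read_camera("top")
a=cv2.resize(im[140:295,265:375],None,fx=3.8,fy=3.8,interpolation=cv2.INTER_CUBIC)
b=cv2.resize(im[250:360,155:270],None,fx=3.3,fy=3.3,interpolation=cv2.INTER_CUBIC)
o=np.zeros((590,800,3),np.uint8);o[:a.shape[0],:a.shape[1]]=a;o[:b.shape[0],420:420+b.shape[1]]=b
cv2.imwrite("pics/c1.png",o)
E
```

```text
t 7.3 yaw 92.5 dr [0.04 0.09 0.7 ] | shift old axes [2.04 4.79 0.52] | new axes [2.38 4.63 0.52]
```

>>> {"method": "servo_tool", "body": {"series": [{"dr":[0,0.1,0.7],"travel":[0,0,0],"hand":0},{"dr":[0,0,0],"travel":[0.4,0.77,0],"hand":0},{"dr":[0,0,0],"travel":[0.4,0.77,0],"hand":0},{"dr":[0,0,0],"travel":[0.4,0.77,0],"hand":0},{"dr":[0,0,0],"travel":[0.4,0.77,0],"hand":0},{"dr":[0,0,0],"travel":[0.4,0.77,0],"hand":0},{"dr":[0,0,0],"travel":[0.4,0.77,0],"hand":0},{"dr":[0,0,0],"travel":[0,0,0],"hand":0}]}}

```text
t: 8.15
tool_pos: [493.2, 501.4, 168.2]
tool_rot: [0.009, 1.0, 0.001, -0.01]
contact_force: [-0.9, 0.9, 0.1]
gripper_width: 92.9
gripper_force: 0.0
```

```bash
python3 - <<'E'
from h import *
plan([506,496,150],88.3)
c=imaging.calibration("wrist");im=imaging.read_camera("wrist");cv2.imwrite("pics/w3.png",im)
for n,p in(("bar",[592.5,493.3,15]),("grip0",[506.5,495.9,15]),("tcp tip",[506,496,27])):print(n,proj("wrist",p,c))
a=cv2.imread("pics/c1.png")[:,:420];b=cv2.resize(im,(380,285))
o=np.zeros((590,800,3),np.uint8);o[:,:420]=a;o[:285,420:]=b; cv2.imwrite("pics/c2.png",o)
E
```

```text
t 8.2 yaw 89.0 dr [ 0.02 -0.19  0.12] | shift old axes [-0.26 -0.1   0.36] | new axes [-0.26 -0.1   0.36]
bar [312.56657795 330.02308964]
grip0 [313.33348999 244.67309669]
tcp tip [313.18338574 247.96921814]
```

View pics/c2.png

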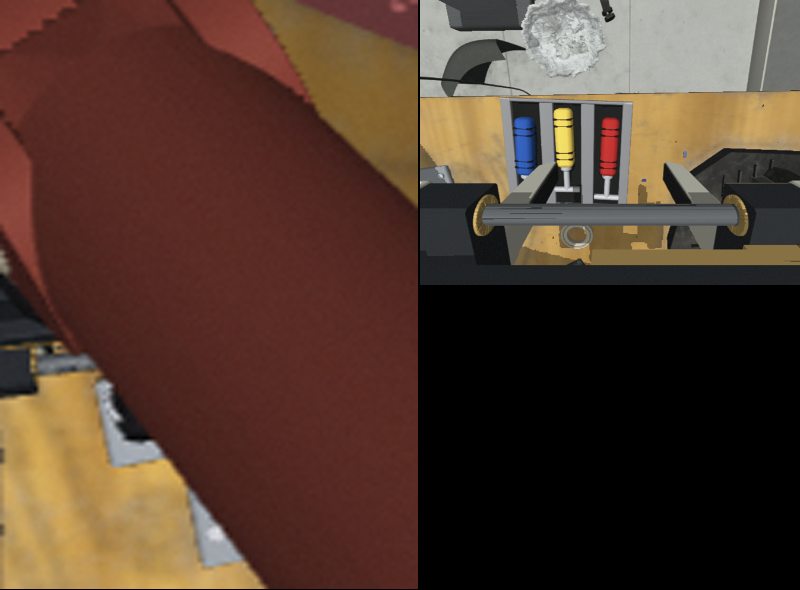

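```bash
cat >> h.py <<'E'
def blobs(im,lo,hi,minA=300):
    h=cv2.cvtColor(im,cv2.COLOR_BGR2HSV); m=cv2.inRange(h,lo,hi); m=cv2.morphologyEx(m,cv2.MORPH_CLOSE,np.ones((9,9),np.uint8))
    n,l,s,c=cv2.connectedComponentsWithStats(m)
    return [(cv2.minAreaRect(np.argwhere(l==i)[:,::-1].astype(np.float32)),int(s[i,4])) for i in range(1,n) if s[i,4]>minA]
HS={"red":((0,150,60),(8,255,255)),"yellow":((22,150,60),(32,255,255)),"blue":((105,150,60),(125,255,255))}
def grips(n,im,c,cols=("red","yellow","blue"),box=None):
    "grip centre (at mid height 15) and yaw from the grip's minAreaRect"
    for k in cols:
        for (ce,sz,an),A in blobs(im,*HS[k]):
            b=cv2.boxPoints((ce,sz,an)); e=[b[1]-b[0],b[2]-b[1]]; e=max(e,key=np.linalg.norm)
            p,q=(ray(n,np.array(ce)+s*e/2,18,c) for s in(1,-1)); d=p-q; d*=np.sign(d[0])
            m=(p+q)/2
            if box is None or (box[0]<m[0]<box[1] and box[2]<m[1]<box[3]): print(k,"px",np.round(ce),"A",A,"ctr",m[:2].round(1),"len",np.linalg.norm(d).round(1),"yaw",np.degrees(np.arctan2(d[1],d[0])).round(1))
E
python3 - <<'E'
from h import *
c=imaging.calibration("wrist");im=cv2.imread("pics/w3.png")
grips("wrist",im,c)
grips("top",cv2.imread("pics/top0.png"),imaging.calibration("top"),box=(400,650,300,560))
plan([506,496,150],88.3)
E
```

```text
red px [318. 246.] A 2804 ctr [512.6 495.4] len 91.7 yaw -4.3
yellow px [243. 231.] A 2368 ctr [497.3 429. ] len 90.5 yaw -1.2
blue px [177. 245.] A 3125 ctr [509.1 368.2] len 92.2 yaw -5.2
red px [174. 316.] A 744 ctr [508.7 498.7] len 88.9 yaw -4.3
yellow px [212. 322.] A 762 ctr [492.9 431. ] len 87.7 yaw -1.6
blue px [244. 312.] A 696 ctr [506.  371.3] len 88.4 yaw -5.4
t 8.2 yaw 88.8 dr [-0.02 -0.16  0.08] | shift old axes [-0.19 -0.02  0.36] | new axes [-0.19 -0.02  0.36]
```

```bash
python3 - <<'E'
from h import *
plan([508,497,33],86)
E
```

```text
t 8.2 yaw 88.8 dr [-0.02 -0.16  0.46] | shift old axes [-0.27  0.01  2.7 ] | new axes [-0.23  0.01  2.7 ]
```

>>> {"method": "servo_tool", "body": {"series": [{"dr":[0,-0.16,0.46],"travel":[0,0,0],"hand":0.5},{"dr":[0,0,0],"travel":[-0.23,0.01,0.4],"hand":0.5},{"dr":[0,0,0],"travel":[0,0,0.4],"hand":0.5},{"dr":[0,0,0],"travel":[0,0,0.3],"hand":0.5},{"dr":[0,0,0],"travel":[0,0,0.3],"hand":0.5},{"dr":[0,0,0],"travel":[0,0,0.1],"hand":0.5},{"dr":[0,0,0],"travel":[0,0,0],"hand":0.5},{"dr":[0,0,0],"travel":[0,0,0],"hand":0.5}]}}

```text
t: 9.0
tool_pos: [514.3, 493.7, 97.0]
tool_rot: [0.039, 0.999, 0.0, 0.003]
contact_force: [-0.2, -0.2, 1.2]
gripper_width: 46.7
gripper_force: 0.0
```

```bash
python3 - <<'E'
from h import *
plan([508,497,33],86)
c=imaging.calibration("wrist");im=imaging.read_camera("wrist");cv2.imwrite("pics/w4.png",im)
plan([508,497,33],86)
grips("wrist",im,c)
E
```

```text
t 9.0 yaw 85.6 dr [ 0.    0.07 -0.07] | shift old axes [0.14 0.06 1.28] | new axes [0.13 0.06 1.28]
t 9.1 yaw 85.6 dr [ 0.01  0.07 -0.07] | shift old axes [0.14 0.05 1.29] | new axes [0.13 0.05 1.29]
red px [328. 242.] A 4875 ctr [509.3 500.4] len 91.2 yaw -4.0
yellow px [228. 227.] A 2127 ctr [493.9 433.9] len 91.0 yaw -1.2
blue px [142. 249.] A 5487 ctr [504.1 373.5] len 88.2 yaw -5.4
```

View pics/w4.png

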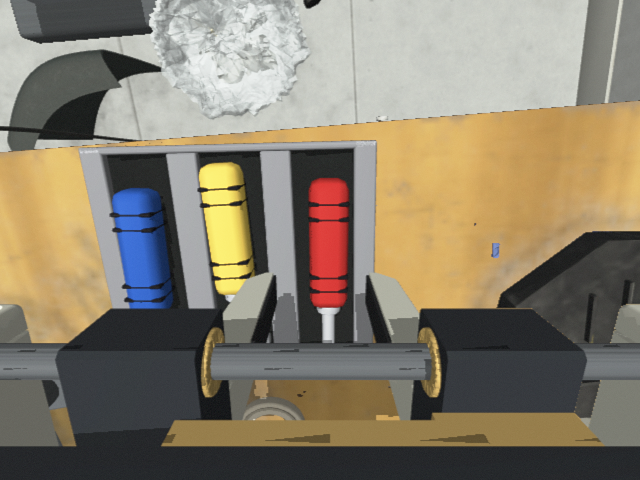

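Red grip is centred at (328,242), between the fingers (midpoint ~325). Descending to grasp it.

>>> {"method": "servo_tool", "body": {"series": [{"dr":[0,0.07,-0.07],"travel":[0.14,0.07,0.4],"hand":0.5},{"dr":[0,0,0],"travel":[0,0,0.4],"hand":0.5},{"dr":[0,0,0],"travel":[0,0,0.36],"hand":0.5},{"dr":[0,0,0],"travel":[0,0,0.1],"hand":0.5},{"dr":[0,0,0],"travel":[0,0,0],"hand":0.5},{"dr":[0,0,0],"travel":[0,0,0],"hand":1},{"dr":[0,0,0],"travel":[0,0,0],"hand":1},{"dr":[0,0,0],"travel":[0,0,0],"hand":1}], "force": 40}}

```text
t: 9.85
tool_pos: [508.0, 498.0, 34.6]
tool_rot: [0.035, 0.999, 0.001, 0.0]
contact_force: [-0.0, 1.7, 0.8]
gripper_width: 27.1
gripper_force: 0.6
```

>>> {"method": "servo_tool", "body": {"series": [{"dr":[0,0,0],"travel":[0,0,0],"hand":1},{"dr":[0,0,0],"travel":[0,0,0],"hand":1},{"dr":[0,0,0],"travel":[0,0,0],"hand":1}]}}

```text
t: 10.15
tool_pos: [508.0, 498.2, 34.6]
tool_rot: [0.035, 0.999, 0.001, 0.0]
contact_force: [0.4, 1.0, 5.1]
gripper_width: 25.3
gripper_force: 40.0
```

```bash
python3 - <<'E'
from h import *
s=status.state();print(s["tool_pos"],s["gripper_width"],s["gripper_force"],s["contact_force"])
plan([508,497,33],86)
E
```

```text
[508.00112666 498.22339383  34.63439308] 25.304093077562715 40.0011420249939 [0.41101423 1.02769267 5.11644192]
t 10.2 yaw 86.0 dr [0.02 0.   0.  ] | shift old axes [-0.   -0.02  0.03] | new axes [-0.   -0.02  0.03]
```

>>> {"method": "servo_tool", "body": {"series": [{"dr":[0,0,0],"travel":[0,0,-0.3],"hand":1},{"dr":[0,0,0],"travel":[0,0,-0.6],"hand":1},{"dr":[0,0,0],"travel":[0,0,-0.7],"hand":1},{"dr":[0,0,0],"travel":[0,0,-0.6],"hand":1},{"dr":[0,0,-0.6],"travel":[0,0,0],"hand":1},{"dr":[0,0,-0.6],"travel":[0,0,0],"hand":1},{"dr":[0,0,-0.6],"travel":[0,0,0],"hand":1},{"dr":[0,0,0],"travel":[0,0,0],"hand":1}]}}

```text
t: 10.95
tool_pos: [507.2, 496.2, 143.0]
tool_rot: [-0.059, 0.998, -0.001, -0.001]
contact_force: [0.0, -0.4, -1.4]
gripper_width: 25.4
gripper_force: 40.0
```

```bash
python3 - <<'E'
from h import *
plan([*g2w(-85,0),140],96.9)
E
```

```text
t 10.9 yaw 96.8 dr [-0.02 -0.03 -0.02] | shift old axes [ 0.12 -6.07  0.07] | new axes [ 0.13 -6.07  0.06]
```

>>> {"method": "servo_tool", "body": {"series": [{"dr":[0,0,0],"travel":[0.02,-0.8,0],"hand":1},{"dr":[0,0,0],"travel":[0.02,-0.8,0],"hand":1},{"dr":[0,0,0],"travel":[0.02,-0.8,0],"hand":1},{"dr":[0,0,0],"travel":[0.02,-0.8,0],"hand":1},{"dr":[0,0,0],"travel":[0.02,-0.8,0],"hand":1},{"dr":[0,0,0],"travel":[0.02,-0.8,0],"hand":1},{"dr":[0,0,0],"travel":[0,-0.8,0],"hand":1},{"dr":[0,0,0],"travel":[0,-0.47,0],"hand":1}]}}

```text
t: 11.75
tool_pos: [537.7, 190.0, 143.3]
tool_rot: [-0.056, 0.998, -0.002, -0.001]
contact_force: [0.6, 0.0, -1.1]
gripper_width: 25.2
gripper_force: 40.0
```

>>> {"method": "servo_tool", "body": {"series": [{"dr":[0,0,0],"travel":[0,0,0.5],"hand":1},{"dr":[0,0,0],"travel":[0,0,0.4],"hand":1},{"dr":[0,0,0],"travel":[0,0,0],"hand":1},{"dr":[0,0,0],"travel":[0,0,0],"hand":1}]}}

```text
t: 12.15
tool_pos: [537.3, 195.2, 98.6]
tool_rot: [-0.059, 0.998, -0.0, -0.001]
contact_force: [0.3, -0.2, -0.6]
gripper_width: 25.4
gripper_force: 40.0
```

```bash
python3 - <<'E'
from h import *
plan([*g2w(-85,0),50],96.9)
im=imaging.read_camera("top");c=imaging.calibration("wrist");w=imaging.read_camera("wrist");cv2.imwrite("pics/w5.png",w);cv2.imwrite("pics/t5.png",im)
a=cv2.resize(im[170:300,265:375],None,fx=3.5,fy=3.5,interpolation=cv2.INTER_CUBIC)
b=cv2.resize(w,(400,300))
o=np.zeros((590,800,3),np.uint8);o[:a.shape[0],:a.shape[1]]=a;o[:300,400:]=b; cv2.imwrite("pics/c5.png",o)
s=status.state()["tool_pos"];print(proj("top",[*g2w(0,0),s[2]-20]))
E
```

```text
t 12.2 yaw 96.8 dr [-0.01 -0.02 -0.02] | shift old axes [ 0.   -0.02  0.97] | new axes [ 0.   -0.02  0.97]
[331.18139092 235.24731271]
```

View pics/c5.png

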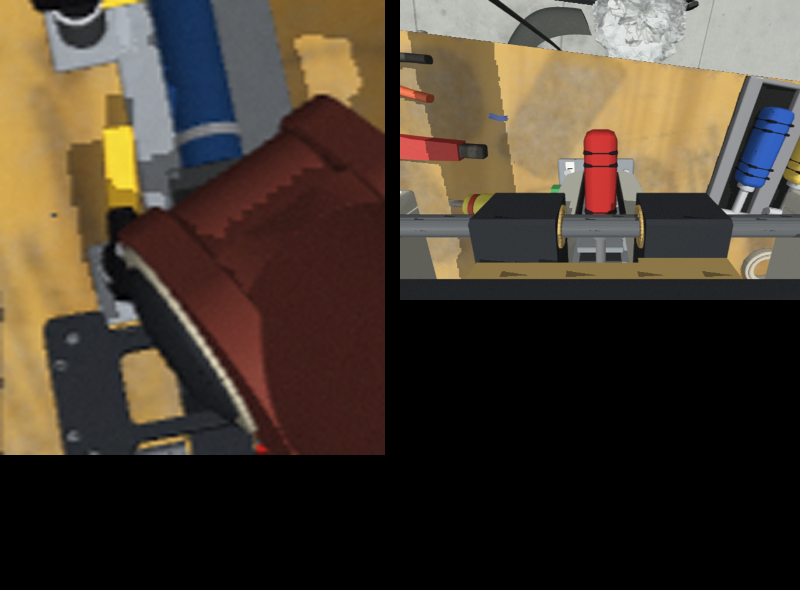

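The keeper is open (arm along +x). The slot is hidden from both the top and wrist cameras, so I'll check the scene view and enlarge the scale from the earlier pictures.

```bash
python3 - <<'E'
from h import *
w=cv2.imread("pics/w1.png");t=cv2.imread("pics/top0.png");s=imaging.read_camera("scene");cv2.imwrite("pics/s6.png",s)
R=lambda im,x0,y0,x1,y1,f:cv2.resize(im[y0:y1,x0:x1],None,fx=f,fy=f,interpolation=cv2.INTER_CUBIC)
a=R(w,240,270,360,340,6.6) ; b=R(t,335,225,375,285,4.0); c=R(s,295,215,405,285,5)
o=np.zeros((600,800,3),np.uint8)
a=R(w,240,278,350,330,5);o[:260,:550]=a
b=R(t,335,225,375,287,5.5);o[:b.shape[0],570:570+b.shape[1]]=b
c=R(s,290,215,400,280,5);o[265:590,:550]=c
cv2.imwrite("pics/c6.png",o)
E
```

```text
(no output)
```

View pics/c6.png

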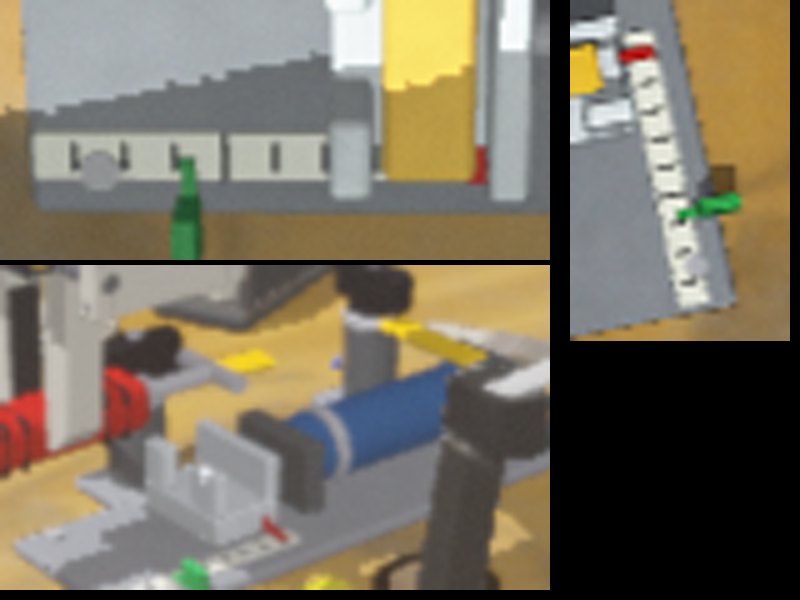

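```bash
cat >> h.py <<'E'
def w2g(p): c,s=np.cos(TH),np.sin(TH);d=np.asarray(p)[:2]-O;return np.array([c*d[0]+s*d[1],-s*d[0]+c*d[1]])
E
python3 - <<'E'
from h import *
W=dict(np.load("pics/w1.npz"))
for z in (10,15,20,25):
    print(z,"top ptr",w2g(ray("top",(347.2,234.6),z)).round(1),"mk",w2g(ray("top",(355.7,263.9),z)).round(1),
     "wrist ptr right edge",w2g(ray("w",(337.2,311),z,W)).round(1),"mk",w2g(ray("w",(277.6,312),z,W)).round(1),
     "scene ptr",w2g(ray("scene",(345,269.5),z)).round(1),w2g(ray("scene",(348.5,273),z)).round(1),"mk",w2g(ray("scene",(328,276),z)).round(1))
print(proj("scene",[*g2w(0,-20),79]),"obs",(290+240/5,215+(380-265)/5),proj("scene",[*g2w(7.5,-26),44]),"obs",(290+275/5,215+(455-265)/5))
E
```

```text
10 top ptr [ 10.6 -33.7] mk [-47.4 -37.9] wrist ptr right edge [ 13.5 -35.3] mk [-46.  -36.8] scene ptr [ 11.2 -33.7] [  6.9 -50.6] mk [-35.7 -33.6]
15 top ptr [  9.6 -33.3] mk [-48.1 -37.4] wrist ptr right edge [ 13.3 -32.6] mk [-45.3 -34.1] scene ptr [  5.2 -40.8] [  1.  -57.5] mk [-41.2 -40.7]
20 top ptr [  8.5 -32.9] mk [-48.9 -37. ] wrist ptr right edge [ 13.  -29.9] mk [-44.6 -31.4] scene ptr [ -0.8 -47.9] [ -5.  -64.4] mk [-46.7 -47.8]
25 top ptr [  7.4 -32.4] mk [-49.7 -36.5] wrist ptr right edge [ 12.7 -27.3] mk [-43.9 -28.6] scene ptr [ -6.8 -55. ] [-11.  -71.3] mk [-52.2 -54.9]
[337.12758928 240.02484736] obs (338.0, 238.0) [341.53893278 254.78160994] obs (345.0, 253.0)
```

>>> {"method": "servo_tool", "body": {"series": [{"dr":[0,0,0],"travel":[0,0,0.3],"hand":1},{"dr":[0,0,0],"travel":[0,0,0.3],"hand":1},{"dr":[0,0,0],"travel":[0,0,0.2],"hand":1},{"dr":[0,0,0],"travel":[0,0,0.16],"hand":1},{"dr":[0,0,0],"travel":[0,0,0],"hand":1},{"dr":[0,0,0],"travel":[0,0,0],"hand":1}], "force": 50}}

```text
t: 12.9
tool_pos: [537.7, 195.4, 50.8]
tool_rot: [-0.059, 0.998, -0.0, -0.0]
contact_force: [-0.1, 0.5, -1.6]
gripper_width: 25.6
gripper_force: 50.0
```

>>> {"method": "servo_tool", "body": {"series": [{"dr":[0,0,0],"travel":[0.06,0,0],"hand":1},{"dr":[0,0,0],"travel":[0,0,0],"hand":1},{"dr":[0,0,0],"travel":[0,0,0],"hand":1}]}}

```text
t: 13.2
tool_pos: [534.5, 194.9, 50.8]
tool_rot: [-0.059, 0.998, -0.0, -0.0]
contact_force: [-0.6, 0.3, -1.0]
gripper_width: 25.8
gripper_force: 50.0
```

>>> {"method": "servo_tool", "body": {"series": [{"dr":[0,0,0],"travel":[0.03,0,0],"hand":1},{"dr":[0,0,0],"travel":[0,0,0],"hand":1}]}}

```text
t: 13.4
tool_pos: [532.8, 194.6, 50.5]
tool_rot: [-0.059, 0.998, -0.0, -0.001]
contact_force: [0.2, 0.4, -0.9]
gripper_width: 25.5
gripper_force: 50.0
```

>>> {"method": "servo_tool", "body": {"series": [{"dr":[0,0,0],"travel":[0.03,0,0],"hand":1},{"dr":[0,0,0],"travel":[0,0,0],"hand":1}]}}

```text
t: 13.6
tool_pos: [531.5, 194.5, 50.5]
tool_rot: [-0.059, 0.998, -0.0, -0.0]
contact_force: [1.4, -0.7, -1.4]
gripper_width: 25.5
gripper_force: 50.0
```

>>> {"method": "servo_tool", "body": {"series": [{"dr":[0,0,0],"travel":[0.03,0,0],"hand":1},{"dr":[0,0,0],"travel":[0,0,0],"hand":1}]}}

```text
t: 13.8
tool_pos: [531.2, 194.5, 50.7]
tool_rot: [-0.059, 0.998, 0.0, 0.001]
contact_force: [2.8, -0.3, -1.8]
gripper_width: 25.3
gripper_force: 50.0
```

>>> {"method": "servo_tool", "body": {"series": [{"dr":[0,0,0],"travel":[0.03,0,0],"hand":1},{"dr":[0,0,0],"travel":[0,0,0],"hand":1}]}}

```text
t: 14.0
tool_pos: [529.2, 194.2, 50.6]
tool_rot: [-0.059, 0.998, 0.0, 0.0]
contact_force: [4.2, -0.2, -2.1]
gripper_width: 25.8
gripper_force: 50.0
```

>>> {"method": "servo_tool", "body": {"series": [{"dr":[0,0,0],"travel":[0.16,0,0],"hand":1},{"dr":[0,0,0],"travel":[0.16,0,0],"hand":1},{"dr":[0,0,0],"travel":[0.16,0,0],"hand":1},{"dr":[0,0,0],"travel":[0.16,0,0],"hand":1},{"dr":[0,0,0],"travel":[0.16,0,0],"hand":1},{"dr":[0,0,0],"travel":[0.16,0,0],"hand":1},{"dr":[0,0,0],"travel":[0,0,0],"hand":1},{"dr":[0,0,0],"travel":[0,0,0],"hand":1}]}}

```text
t: 14.8
tool_pos: [483.4, 188.7, 51.1]
tool_rot: [-0.059, 0.998, 0.001, 0.002]
contact_force: [7.9, -0.2, -4.9]
gripper_width: 25.7
gripper_force: 50.0
```

```bash
python3 - <<'E'
from h import *
s=status.state();print(s["tool_pos"],s["contact_force"],w2g(s["tool_pos"]),w2g([531.2,194.5]))
im=imaging.read_camera("scene");cv2.imwrite("pics/s7.png",im);t=imaging.read_camera("top");cv2.imwrite("pics/t7.png",t)
R=lambda im,x0,y0,x1,y1,f:cv2.resize(im[y0:y1,x0:x1],None,fx=f,fy=f,interpolation=cv2.INTER_CUBIC)
o=np.zeros((600,800,3),np.uint8)
c=R(im,295,235,375,305,8);o[:560,:640]=c
b=R(t,330,230,375,290,3.5);o[:b.shape[0],642:642+b.shape[1]]=b[:,:158]
cv2.imwrite("pics/c7.png",o)
E
```

```text
[483.40310387 188.74676446  51.10925736] [ 7.92307906 -0.2016428  -4.94495395] [-139.13809462    0.97946196] [-90.99620187   0.94538101]
```

View pics/c7.png

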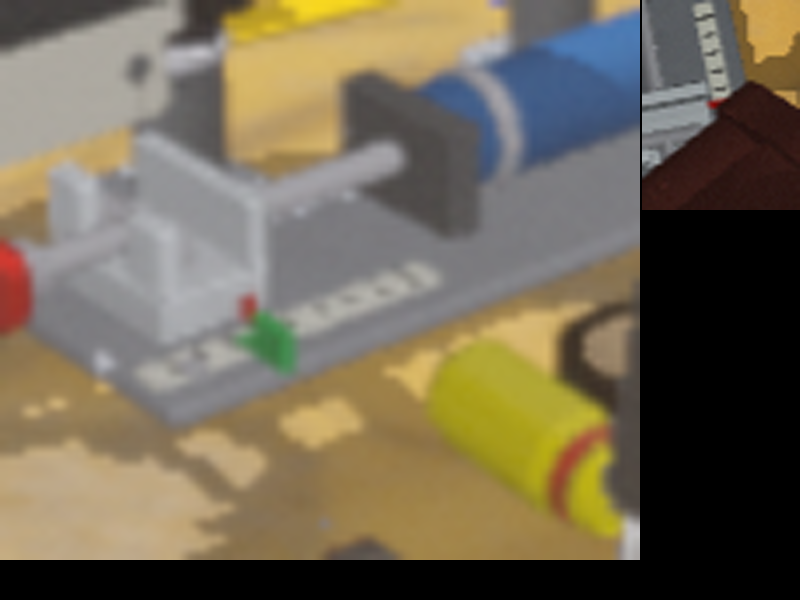

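```bash
python3 - <<'E'
from h import *
def cen(im,x0,y0,x1,y1,lo,hi):
    h=cv2.cvtColor(im[y0:y1,x0:x1],cv2.COLOR_BGR2HSV);m=cv2.inRange(h,lo,hi);a=np.argwhere(m);print(len(a),a.min(0)+[y0,x0],a.max(0)+[y0,x0]) if len(a) else print(0);return a.mean(0)[::-1]+[x0,y0] if len(a) else None
t0=cv2.imread("pics/top0.png");t7=cv2.imread("pics/t7.png")
p0=cen(t0,340,228,355,242,(0,130,90),(8,255,255));p7=cen(t7,340,250,362,268,(0,150,130),(8,255,255));g=cen(t0,345,255,372,270,(45,100,50),(80,255,255))
print(p0,p7,g)
G=[w2g(ray("top",q,13)) for q in(p0,p7,g)];print(G)
h=cv2.cvtColor(t0,cv2.COLOR_BGR2HSV)
for y in range(260,268):print(y,[tuple(int(v) for v in t0[y,x]) for x in range(352,361)])
for y in range(256,266):print(y,[tuple(int(v) for v in t7[y,x]) for x in range(346,356)])
for y in range(231,239):print(y,[tuple(int(v) for v in t0[y,x]) for x in range(342,352)])
s0=cv2.imread("pics/s6.png")
E
```

```text
13 [233 344] [235 349]
1 [259 349] [259 349]
33 [260 355] [264 365]
[346.61538462 234.23076923] [349. 259.] [360.45454545 262.03030303]
[array([ 10.89446058, -32.53076984]), array([-36.35485412, -27.2538549 ]), array([-46.11186819, -46.99857675])]
260 [(119, 126, 124), (82, 86, 88), (106, 113, 111), (119, 126, 124), (133, 132, 128), (141, 135, 131), (101, 98, 94), (83, 81, 77), (65, 62, 61)]
261 [(206, 219, 217), (217, 228, 228), (217, 229, 227), (218, 229, 228), (157, 165, 163), (95, 94, 91), (81, 112, 64), (73, 151, 50), (73, 163, 47)]
262 [(219, 229, 228), (219, 230, 228), (219, 229, 228), (218, 229, 228), (151, 161, 158), (90, 120, 79), (50, 96, 36), (66, 145, 43), (73, 160, 46)]
263 [(218, 229, 228), (218, 229, 228), (140, 182, 141), (77, 158, 55), (72, 158, 46), (70, 156, 45), (48, 104, 29), (53, 123, 33), (53, 120, 36)]
264 [(203, 216, 214), (218, 229, 228), (130, 170, 131), (56, 127, 35), (110, 161, 95), (112, 157, 92), (91, 123, 75), (89, 113, 73), (89, 116, 75)]
265 [(203, 216, 214), (157, 167, 167), (119, 126, 125), (82, 87, 86), (191, 204, 202), (141, 149, 146), (129, 125
[... 2606 characters left out ...]
130, 125, 120)]
235 [(214, 212, 205), (135, 134, 153), (43, 45, 167), (27, 30, 183), (26, 27, 181), (23, 25, 168), (38, 41, 156), (99, 109, 192), (101, 108, 154), (127, 123, 126)]
236 [(213, 211, 204), (164, 161, 165), (77, 76, 101), (80, 84, 144), (146, 159, 182), (204, 218, 219), (215, 228, 227), (217, 228, 228), (195, 207, 205), (154, 155, 152)]
237 [(221, 218, 211), (216, 213, 205), (135, 132, 126), (160, 164, 161), (207, 219, 217), (216, 228, 226), (218, 229, 228), (216, 228, 227), (217, 229, 228), (168, 172, 169)]
238 [(219, 216, 209), (212, 208, 201), (130, 127, 123), (111, 109, 104), (197, 209, 207), (218, 229, 228), (218, 229, 228), (218, 229, 228), (217, 228, 227), (182, 187, 184)]
```

>>> {"method": "servo_tool", "body": {"series": [{"dr":[0,0,0],"travel":[0.06,0,0],"hand":1},{"dr":[0,0,0],"travel":[0.06,0,0],"hand":1},{"dr":[0,0,0],"travel":[0.04,0,0],"hand":1},{"dr":[0,0,0],"travel":[0,0,0],"hand":1},{"dr":[0,0,0],"travel":[0,0,0],"hand":1}]}}

```text
t: 15.4
tool_pos: [476.2, 187.9, 51.1]
tool_rot: [-0.059, 0.998, 0.001, 0.003]
contact_force: [9.0, 0.2, -5.8]
gripper_width: 25.5
gripper_force: 50.0
```

```bash
python3 - <<'E'
from h import *
s=status.state();print(s["tool_pos"],s["contact_force"],w2g(s["tool_pos"]),s["t"])
im=imaging.read_camera("scene");cv2.imwrite("pics/s8.png",im);t=imaging.read_camera("top");cv2.imwrite("pics/t8.png",t)
R=lambda im,x0,y0,x1,y1,f:cv2.resize(im[y0:y1,x0:x1],None,fx=f,fy=f,interpolation=cv2.INTER_CUBIC)
o=np.zeros((600,800,3),np.uint8)
o[:585,:500]=R(im,307,258,347,305,12.5)[:585,:500]
b=R(t,338,225,375,285,8);o[:480,503:503+296]=b
cv2.imwrite("pics/c8.png",o)
E
```

```text
[476.16513358 187.91829468  51.11457685] [ 8.98830511  0.22013709 -5.7972226 ] [-146.42316909    1.02706595] 15.4
```

View pics/c8.png

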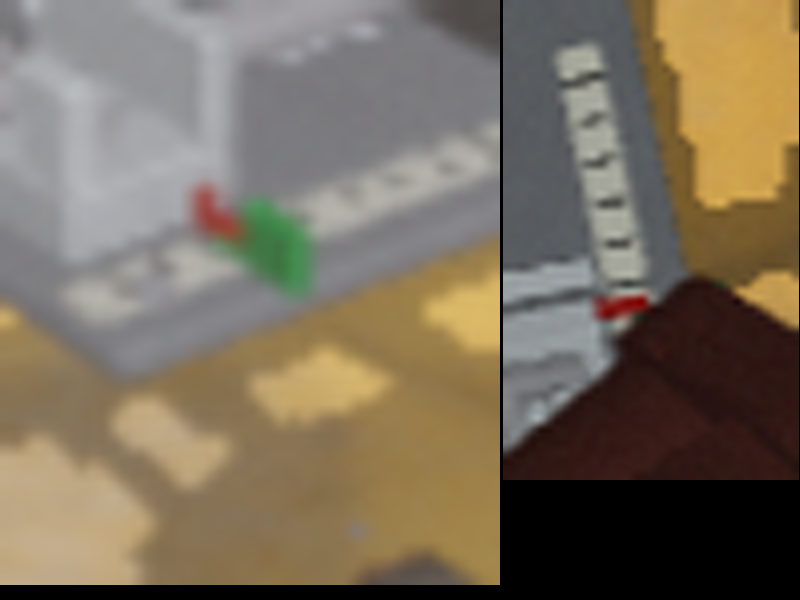

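```bash
python3 - <<'E'
from h import *
def col(f,x0,x1,y0,y1,sgn):
    im=cv2.imread(f).astype(float)
    r=(im[...,2]-im[...,1]) if sgn=="r" else im[...,1]-np.maximum(im[...,2],im[...,0])
    for x in range(x0,x1):
        w=np.clip(r[y0:y1,x]-12,0,None); print(f[5:9],x,w.sum().round(), (w@np.arange(y0,y1)/max(w.sum(),1e-9)).round(2))
col("pics/top0.png",343,352,231,239,"r");col("pics/t8.png",349,359,258,267,"r");col("pics/top0.png",353,367,258,268,"g")
E
```

```text
top0 343 7.0 235.0
top0 344 186.0 234.73
top0 345 314.0 234.75
top0 346 308.0 234.49
top0 347 327.0 234.23
top0 348 312.0 234.11
top0 349 280.0 234.01
top0 350 69.0 234.45
top0 351 0.0 0.0
t8.p 349 50.0 262.9
t8.p 350 179.0 263.11
t8.p 351 203.0 263.11
t8.p 352 205.0 262.93
t8.p 353 221.0 262.84
t8.p 354 196.0 262.67
t8.p 355 194.0 262.68
t8.p 356 63.0 263.79
t8.p 357 33.0 264.7
t8.p 358 46.0 264.48
top0 353 0.0 0.0
top0 354 56.0 263.48
top0 355 128.0 263.46
top0 356 113.0 263.35
top0 357 125.0 263.12
top0 358 117.0 262.56
top0 359 203.0 262.08
top0 360 223.0 262.03
top0 361 187.0 261.78
top0 362 210.0 261.66
top0 363 249.0 261.46
top0 364 233.0 261.15
top0 365 186.0 261.13
top0 366 0.0 0.0
```

>>> {"method": "servo_tool", "body": {"series": [{"dr":[0,0,0],"travel":[0.02,0,0],"hand":1},{"dr":[0,0,0],"travel":[0,0,0],"hand":1},{"dr":[0,0,0],"travel":[0,0,0],"hand":1}]}}

```text
t: 15.8
tool_pos: [475.5, 187.9, 51.2]
tool_rot: [-0.059, 0.998, 0.001, 0.003]
contact_force: [9.2, 1.1, -5.3]
gripper_width: 25.6
gripper_force: 50.0
```

```bash
cat >> h.py <<'E'
def ptr(f):
    "pointer row in the top picture; marker spike reads 263.46 at col 355, 263.35 at col 356"
    im=imaging.read_camera("top");cv2.imwrite(f,im);im=im.astype(float);r=im[...,2]-im[...,1]
    for x in range(351,358):
        w=np.clip(r[257:268,x]-12-12*(im[257:268,x,2]<70),0,None);print(x,w.sum().round(),(w@np.arange(257,268)/max(w.sum(),1e-9)).round(2),end=" | ")
    s=status.state();print("\n",w2g(s["tool_pos"]),s["t"],s["contact_force"])
E
python3 -c "
from h import *
ptr('pics/t9.png')"
```

```text
351 197.0 263.58 | 352 204.0 263.32 | 353 206.0 263.1 | 354 178.0 262.77 | 355 190.0 262.62 | 356 25.0 262.88 | 357 0.0 0.0 | 
 [-147.1159702     1.05386728] 15.85 [ 8.60685735  0.75539737 -5.94062173]
```

>>> {"method": "servo_tool", "body": {"series": [{"dr":[0,0,0],"travel":[0.02,0,0],"hand":1},{"dr":[0,0,0],"travel":[0,0,0],"hand":1},{"dr":[0,0,0],"travel":[0,0,0],"hand":1}]}}

```text
t: 16.15
tool_pos: [474.5, 187.7, 51.1]
tool_rot: [-0.059, 0.998, 0.001, 0.003]
contact_force: [8.4, 0.3, -6.3]
gripper_width: 25.5
gripper_force: 50.0
```

```bash
python3 -c "
from h import *
ptr('pics/t10.png')
im=imaging.read_camera('scene');cv2.imwrite('pics/s10.png',im)
t=cv2.imread('pics/t10.png')
R=lambda im,x0,y0,x1,y1,f:cv2.resize(im[y0:y1,x0:x1],None,fx=f,fy=f,interpolation=cv2.INTER_CUBIC)
o=np.zeros((500,800,3),np.uint8)
o[:500,:500]=R(im,312,263,337,288,20); b=R(t,343,252,368,272,12);o[:240,500:]=b;o[240:480,500:]=R(cv2.imread('pics/top0.png'),343,252,368,272,12)
cv2.imwrite('pics/c10.png',o)"
```

```text
351 197.0 264.01 | 352 200.0 263.91 | 353 208.0 263.73 | 354 192.0 263.44 | 355 217.0 263.24 | 356 32.0 263.88 | 357 0.0 0.0 | 
 [-148.03927226    1.05251599] 16.2 [ 9.07897652  0.53125414 -7.35895805]
```

View pics/c10.png

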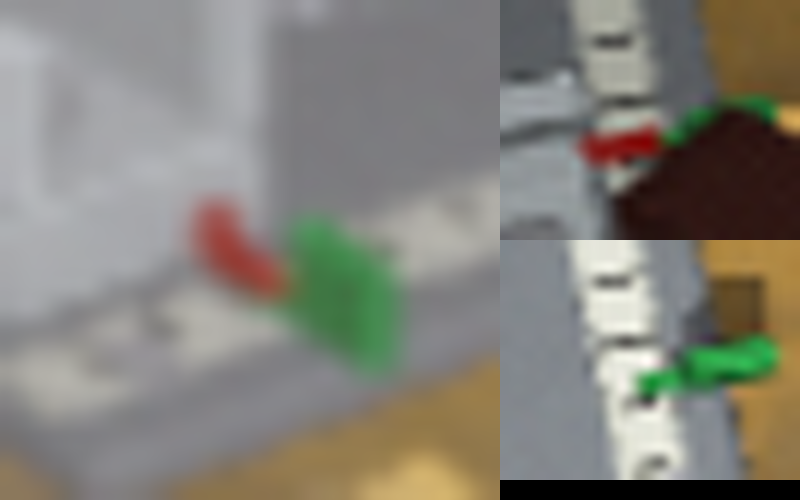

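The red pointer covers the marker's spike at row 263 in the top view, so they are level, at 57.0 mm travel. I'll hold for over 2 s, then let the crosshead home.

>>> {"method": "servo_tool", "body": {"series": [{"dr":[0,0,0],"travel":[0,0,0],"hand":1},{"dr":[0,0,0],"travel":[0,0,0],"hand":1},{"dr":[0,0,0],"travel":[0,0,0],"hand":1},{"dr":[0,0,0],"travel":[0,0,0],"hand":1},{"dr":[0,0,0],"travel":[0,0,0],"hand":1},{"dr":[0,0,0],"travel":[0,0,0],"hand":1},{"dr":[0,0,0],"travel":[0,0,0],"hand":1},{"dr":[0,0,0],"travel":[0,0,0],"hand":1}]}}

```text
t: 17.05
tool_pos: [474.6, 187.8, 51.2]
tool_rot: [-0.059, 0.998, 0.001, 0.003]
contact_force: [8.8, 0.4, -6.0]
gripper_width: 25.5
gripper_force: 50.0
```

>>> {"method": "servo_tool", "body": {"series": [{"dr":[0,0,0],"travel":[0,0,0],"hand":1},{"dr":[0,0,0],"travel":[0,0,0],"hand":1},{"dr":[0,0,0],"travel":[0,0,0],"hand":1},{"dr":[0,0,0],"travel":[0,0,0],"hand":1},{"dr":[0,0,0],"travel":[0,0,0],"hand":1},{"dr":[0,0,0],"travel":[0,0,0],"hand":1},{"dr":[0,0,0],"travel":[0,0,0],"hand":1},{"dr":[0,0,0],"travel":[0,0,0],"hand":1}]}}

```text
t: 17.85
tool_pos: [474.6, 187.7, 51.2]
tool_rot: [-0.059, 0.998, 0.001, 0.003]
contact_force: [9.6, 1.1, -6.0]
gripper_width: 25.6
gripper_force: 50.0
```

>>> {"method": "servo_tool", "body": {"series": [{"dr":[0,0,0],"travel":[0,0,0],"hand":1},{"dr":[0,0,0],"travel":[0,0,0],"hand":1},{"dr":[0,0,0],"travel":[0,0,0],"hand":1},{"dr":[0,0,0],"travel":[0,0,0],"hand":1},{"dr":[0,0,0],"travel":[0,0,0],"hand":1},{"dr":[0,0,0],"travel":[0,0,0],"hand":1},{"dr":[0,0,0],"travel":[0,0,0],"hand":1},{"dr":[0,0,0],"travel":[0,0,0],"hand":1}]}}

```text
t: 18.65
tool_pos: [474.6, 187.8, 51.2]
tool_rot: [-0.059, 0.998, 0.001, 0.003]
contact_force: [8.2, 0.1, -6.3]
gripper_width: 25.5
gripper_force: 50.0
```

```bash
python3 -c "
from h import *
ptr('pics/t11.png')"
```

```text
351 195.0 264.01 | 352 202.0 263.91 | 353 206.0 263.73 | 354 193.0 263.44 | 355 216.0 263.24 | 356 32.0 263.88 | 357 0.0 0.0 | 
 [-148.02803285    1.0612022 ] 18.7 [ 8.20914016  0.2273796  -5.88915832]
```

>>> {"method": "servo_tool", "body": {"series": [{"dr":[0,0,0],"travel":[-0.16,0,0],"hand":1},{"dr":[0,0,0],"travel":[-0.16,0,0],"hand":1},{"dr":[0,0,0],"travel":[-0.16,0,0],"hand":1},{"dr":[0,0,0],"travel":[-0.16,0,0],"hand":1},{"dr":[0,0,0],"travel":[-0.16,0,0],"hand":1},{"dr":[0,0,0],"travel":[-0.16,0,0],"hand":1},{"dr":[0,0,0],"travel":[-0.16,0,0],"hand":1},{"dr":[0,0,0],"travel":[-0.13,0,0],"hand":1}]}}

```text
t: 19.5
tool_pos: [532.6, 194.6, 50.4]
tool_rot: [-0.059, 0.998, -0.0, -0.001]
contact_force: [-0.2, 0.2, -1.5]
gripper_width: 25.2
gripper_force: 50.0
```

>>> {"method": "servo_tool", "body": {"series": [{"dr":[0,0,0],"travel":[0,0,0],"hand":1},{"dr":[0,0,0],"travel":[0,0,0],"hand":1},{"dr":[0,0,0],"travel":[0,0,0],"hand":1}]}}

```text
t: 19.8
tool_pos: [531.6, 194.3, 50.1]
tool_rot: [-0.059, 0.998, -0.001, -0.002]
contact_force: [0.3, -0.9, -1.2]
gripper_width: 25.7
gripper_force: 50.0
```

```bash
python3 -c "
from h import *
s=status.state();print(w2g(s['tool_pos']),s['tool_pos'],s['contact_force'],s['tool_rot'])
grips('top',imaging.read_camera('top'),imaging.calibration('top'),box=(400,650,300,560))
plan([508,498,143],86)"
```

```text
[-90.64705835   0.74888938] [531.57023175 194.34690325  50.05814711] [ 0.26391255 -0.94414201 -1.19738173] [-5.94857482e-02  9.98227190e-01 -5.92355162e-04 -1.89008349e-03]
yellow px [214. 319.] A 775 ctr [496.2 426.9] len 88.2 yaw -3.3
blue px [244. 312.] A 735 ctr [504.8 371.6] len 88.6 yaw -4.7
t 19.9 yaw 96.8 dr [-0.01 -0.04  1.8 ] | shift old axes [-0.25  6.08 -1.86] | new axes [ 0.89  6.02 -1.86]
```

>>> {"method": "servo_tool", "body": {"series": [{"dr":[0,0,0],"travel":[-0.1,0,0],"hand":1},{"dr":[0,0,0],"travel":[0,0,0],"hand":1},{"dr":[0,0,0],"travel":[0,0,-0.3],"hand":1},{"dr":[0,0,0],"travel":[0,0,-0.6],"hand":1},{"dr":[0,0,0],"travel":[0,0,-0.6],"hand":1},{"dr":[0,0,0],"travel":[0,0,-0.4],"hand":1},{"dr":[0,0,0.9],"travel":[0,0,0],"hand":1},{"dr":[0,0,0.9],"travel":[0,0,0],"hand":1}]}}

```text
t: 20.65
tool_pos: [538.1, 195.4, 146.4]
tool_rot: [0.037, 0.999, 0.0, -0.0]
contact_force: [-0.2, -0.8, -1.5]
gripper_width: 25.7
gripper_force: 50.0
```

```bash
python3 -c "
from h import *
plan([508,498,143],86)"
```

```text
t 20.6 yaw 85.8 dr [ 0.   -0.   -0.04] | shift old axes [1.05 5.99 0.07] | new axes [1.02 6.   0.07]
```

>>> {"method": "servo_tool", "body": {"series": [{"dr":[0,0,0],"travel":[0.13,0.75,0],"hand":1},{"dr":[0,0,0],"travel":[0.13,0.75,0],"hand":1},{"dr":[0,0,0],"travel":[0.13,0.75,0],"hand":1},{"dr":[0,0,0],"travel":[0.13,0.75,0],"hand":1},{"dr":[0,0,0],"travel":[0.13,0.75,0],"hand":1},{"dr":[0,0,0],"travel":[0.13,0.75,0],"hand":1},{"dr":[0,0,0],"travel":[0.13,0.75,0],"hand":1},{"dr":[0,0,0],"travel":[0.11,0.75,0],"hand":1}]}}

```text
t: 21.45
tool_pos: [507.1, 499.4, 145.0]
tool_rot: [0.035, 0.999, -0.001, -0.001]
contact_force: [0.6, 0.1, -1.0]
gripper_width: 25.6
gripper_force: 50.0
```

>>> {"method": "servo_tool", "body": {"series": [{"dr":[0,0,0],"travel":[0,0,0],"hand":1},{"dr":[0,0,0],"travel":[0,0,0.6],"hand":1},{"dr":[0,0,0],"travel":[0,0,0.6],"hand":1},{"dr":[0,0,0],"travel":[0,0,0],"hand":1},{"dr":[0,0,0],"travel":[0,0,0],"hand":1}]}}

```text
t: 21.95
tool_pos: [508.0, 497.3, 85.1]
tool_rot: [0.035, 0.999, -0.001, -0.001]
contact_force: [-0.7, 0.3, -1.5]
gripper_width: 25.5
gripper_force: 50.0
```

```bash
python3 -c "
from h import *
plan([508,498,35.5],86)
c=imaging.calibration('wrist');im=imaging.read_camera('wrist');cv2.imwrite('pics/w12.png',im)
grips('wrist',im,c)"
```

```text
t 21.9 yaw 86.0 dr [-0.02 -0.02 -0.  ] | shift old axes [-0.    0.02  0.99] | new axes [-0.    0.01  0.99]
red px [320. 274.] A 6930 ctr [520.7 496.9] len 95.9 yaw -4.0
yellow px [213. 244.] A 2437 ctr [494.8 429.9] len 87.0 yaw -2.3
blue px [132. 265.] A 5846 ctr [505.6 374.4] len 91.4 yaw -3.9
```

>>> {"method": "servo_tool", "body": {"series": [{"dr":[0,0,0],"travel":[0,0.01,0.4],"hand":1},{"dr":[0,0,0],"travel":[0,0,0.3],"hand":1},{"dr":[0,0,0],"travel":[0,0,0.2],"hand":1},{"dr":[0,0,0],"travel":[0,0,0.08],"hand":1},{"dr":[0,0,0],"travel":[0,0,0],"hand":1},{"dr":[0,0,0],"travel":[0,0,0],"hand":0.5},{"dr":[0,0,0],"travel":[0,0,0],"hand":0.5},{"dr":[0,0,0],"travel":[0,0,0],"hand":0.5}]}}

```text
t: 22.8
tool_pos: [508.6, 499.1, 37.4]
tool_rot: [0.035, 0.999, 0.001, 0.0]
contact_force: [0.4, 0.2, 0.5]
gripper_width: 44.0
gripper_force: 0.0
```

>>> {"method": "servo_tool", "body": {"series": [{"dr":[0,0,0],"travel":[0,0,0],"hand":0.5},{"dr":[0,0,0],"travel":[0,0,-0.5],"hand":0.5},{"dr":[0,0,0],"travel":[0,0,-0.7],"hand":0.5},{"dr":[0,0,0],"travel":[0,0,0],"hand":0.5},{"dr":[0,0,0],"travel":[0,0,0],"hand":0.5}]}}

```text
t: 23.3
tool_pos: [508.5, 499.0, 97.7]
tool_rot: [0.035, 0.999, 0.001, 0.0]
contact_force: [-0.2, 0.7, -0.5]
gripper_width: 46.3
gripper_force: 0.0
```

```bash
python3 -c "
from h import *
s=status.state();print(s['tool_pos'],s['gripper_width'])
c=imaging.calibration('wrist');im=imaging.read_camera('wrist');cv2.imwrite('pics/w13.png',im)
grips('wrist',im,c)
plan([494,430,95],87.7)"
```

```text
[508.50805938 499.04342203  97.67977954] 46.34395111621187
red px [319. 251.] A 4745 ctr [509.5 499.3] len 92.0 yaw -4.0
yellow px [216. 241.] A 2103 ctr [497.3 429.6] len 91.4 yaw -2.6
blue px [136. 253.] A 5080 ctr [501.3 373.7] len 83.3 yaw -5.7
t 23.4 yaw 86.0 dr [-0.01 -0.01 -0.28] | shift old axes [ 0.18 -1.38  0.03] | new axes [ 0.22 -1.38  0.02]
```

>>> {"method": "servo_tool", "body": {"series": [{"dr":[0,0,-0.25],"travel":[0,0,0],"hand":0.5},{"dr":[0,0,0],"travel":[0.1,-0.69,0],"hand":0.5},{"dr":[0,0,0],"travel":[0.1,-0.69,0],"hand":0.5},{"dr":[0,0,0],"travel":[0,0,0],"hand":0.5},{"dr":[0,0,0],"travel":[0,0,0],"hand":0.5}]}}

```text
t: 23.85
tool_pos: [495.0, 429.0, 95.6]
tool_rot: [0.022, 1.0, -0.001, -0.001]
contact_force: [0.3, 0.9, -0.0]
gripper_width: 46.4
gripper_force: 0.0
```

```bash
python3 -c "
from h import *
c=imaging.calibration('wrist');im=imaging.read_camera('wrist');cv2.imwrite('pics/w14.png',im)
grips('wrist',im,c)
plan([495.5,429.5,34],87.5)"
```

```text
red px [423. 257.] A 4084 ctr [501.4 499.5] len 77.7 yaw -3.6
yellow px [320. 255.] A 2074 ctr [497.6 429. ] len 92.3 yaw -2.5
blue px [240. 258.] A 3282 ctr [496.9 374.4] len 75.0 yaw -3.8
t 23.9 yaw 87.5 dr [-0.   -0.02  0.01] | shift old axes [-0.02 -0.02  1.24] | new axes [-0.01 -0.02  1.24]
```

View pics/w14.png

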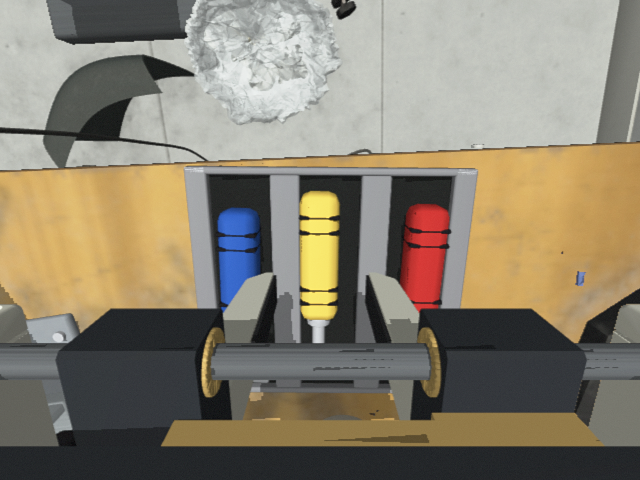

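Yellow grip is at (320,255), centred between the fingers, and red is back in its lane. I'll narrow the fingers for clearance to blue, then grasp.

>>> {"method": "servo_tool", "body": {"series": [{"dr":[0,0,0],"travel":[0,0.02,0],"hand":0.6},{"dr":[0,0,0],"travel":[0,0,0.4],"hand":0.6},{"dr":[0,0,0],"travel":[0,0,0.4],"hand":0.6},{"dr":[0,0,0],"travel":[0,0,0.3],"hand":0.6},{"dr":[0,0,0],"travel":[0,0,0.11],"hand":0.6},{"dr":[0,0,0],"travel":[0,0,0],"hand":0.6},{"dr":[0,0,0],"travel":[0,0,0],"hand":1},{"dr":[0,0,0],"travel":[0,0,0],"hand":1}], "force": 50}}

```text
t: 24.7
tool_pos: [495.5, 431.2, 36.7]
tool_rot: [0.022, 1.0, 0.0, -0.0]
contact_force: [0.4, -0.1, -0.6]
gripper_width: 25.9
gripper_force: 26.6
```

>>> {"method": "servo_tool", "body": {"series": [{"dr":[0,0,0],"travel":[0,0,0],"hand":1},{"dr":[0,0,0],"travel":[0,0,0],"hand":1},{"dr":[0,0,0],"travel":[0,0,0],"hand":1},{"dr":[0,0,0],"travel":[0,0,0],"hand":1}]}}

```text
t: 25.1
tool_pos: [495.5, 431.2, 36.6]
tool_rot: [0.022, 1.0, 0.0, -0.0]
contact_force: [0.0, -0.4, 3.4]
gripper_width: 25.7
gripper_force: 49.9
```

```bash
python3 -c "
from h import *
s=status.state();print(s['tool_pos'],s['gripper_width'],s['gripper_force'],yawdeg(),s['contact_force'])
plan([*g2w(-85,0),s['tool_pos'][2]+105],96.9)"
```

```text
[495.47959617 431.2439542   36.63401967] 25.73868311724603 49.871896505355835 87.4938688638022 [ 0.02516196 -0.41706035  3.41606095]
t 25.1 yaw 87.5 dr [ 0.   -0.   -1.57] | shift old axes [-1.04 -4.7  -2.1 ] | new axes [-0.26 -4.81 -2.1 ]
```

>>> {"method": "servo_tool", "body": {"series": [{"dr":[0,0,0],"travel":[0,0,-0.3],"hand":1},{"dr":[0,0,0],"travel":[0,0,-0.6],"hand":1},{"dr":[0,0,0],"travel":[0,0,-0.7],"hand":1},{"dr":[0,0,0],"travel":[0,0,-0.5],"hand":1},{"dr":[0,0,-0.8],"travel":[0,0,0],"hand":1},{"dr":[0,0,-0.77],"travel":[0,0,0],"hand":1},{"dr":[0,0,0],"travel":[-0.04,-0.8,0],"hand":1},{"dr":[0,0,0],"travel":[-0.04,-0.8,0],"hand":1}]}}

```text
t: 25.9
tool_pos: [507.8, 352.9, 141.4]
tool_rot: [-0.062, 0.998, 0.0, -0.001]
contact_force: [0.3, -0.8, -1.4]
gripper_width: 25.4
gripper_force: 49.9
```

>>> {"method": "servo_tool", "body": {"series": [{"dr":[0,0,0],"travel":[-0.04,-0.8,0],"hand":1},{"dr":[0,0,0],"travel":[-0.04,-0.8,0],"hand":1},{"dr":[0,0,0],"travel":[-0.04,-0.8,0],"hand":1},{"dr":[0,0,0],"travel":[-0.04,-0.76,0],"hand":1},{"dr":[0,0,0],"travel":[0,0,0],"hand":1},{"dr":[0,0,0],"travel":[0,0,0],"hand":1},{"dr":[0,0,0],"travel":[0,0,0],"hand":1}]}}

```text
t: 26.6
tool_pos: [535.4, 198.0, 141.4]
tool_rot: [-0.061, 0.998, 0.001, -0.0]
contact_force: [-0.5, 0.6, -1.8]
gripper_width: 25.8
gripper_force: 49.9
```

```bash
python3 -c "
from h import *
plan([*g2w(-85,0),52],96.9);s=status.state();print(s['tool_pos'],w2g(s['tool_pos']))"
```

```text
t 26.6 yaw 97.0 dr [ 0.01 -0.01  0.02] | shift old axes [-0.03 -0.08  1.79] | new axes [-0.03 -0.08  1.79]
[535.35847596 198.01385843 141.40876664] [-86.44548446   3.93387468]
```

>>> {"method": "servo_tool", "body": {"series": [{"dr":[0,0,0],"travel":[-0.03,-0.08,0.4],"hand":1},{"dr":[0,0,0],"travel":[0,0,0.5],"hand":1},{"dr":[0,0,0],"travel":[0,0,0.4],"hand":1},{"dr":[0,0,0],"travel":[0,0,0],"hand":1},{"dr":[0,0,0],"travel":[0,0,0.2],"hand":1},{"dr":[0,0,0],"travel":[0,0,0],"hand":1}]}}

```text
t: 27.2
tool_pos: [537.4, 193.3, 65.7]
tool_rot: [-0.061, 0.998, -0.0, -0.001]
contact_force: [-0.3, -0.8, -1.6]
gripper_width: 25.5
gripper_force: 49.9
```

```bash
python3 -c "
from h import *
plan([*g2w(-85,0),52],96.9);s=status.state();print(s['tool_pos'],w2g(s['tool_pos']),s['contact_force'])"
```

```text
t 27.2 yaw 97.0 dr [-0.   -0.01  0.02] | shift old axes [-0.    0.02  0.27] | new axes [-0.    0.02  0.27]
[537.35222665 193.31813547  65.7362831 ] [-85.03065741  -0.96746394] [-0.30623732 -0.84577702 -1.63414212]
```

>>> {"method": "servo_tool", "body": {"series": [{"dr":[0,0,0],"travel":[0,0.02,0.15],"hand":1},{"dr":[0,0,0],"travel":[0,0,0.12],"hand":1},{"dr":[0,0,0],"travel":[0,0,0],"hand":1},{"dr":[0,0,0],"travel":[0,0,0],"hand":1},{"dr":[0,0,0],"travel":[0.04,0,0],"hand":1},{"dr":[0,0,0],"travel":[0,0,0],"hand":1},{"dr":[0,0,0],"travel":[0,0,0],"hand":1}]}}

```text
t: 27.9
tool_pos: [535.5, 193.2, 52.6]
tool_rot: [-0.06, 0.998, -0.0, -0.0]
contact_force: [-0.7, -0.1, -1.6]
gripper_width: 25.4
gripper_force: 49.9
```

>>> {"method": "servo_tool", "body": {"series": [{"dr":[0,0,0],"travel":[0.03,0,0],"hand":1},{"dr":[0,0,0],"travel":[0,0,0],"hand":1}]}}

```text
t: 28.1
tool_pos: [533.8, 193.0, 52.5]
tool_rot: [-0.06, 0.998, -0.0, -0.001]
contact_force: [-0.1, -0.5, -1.2]
gripper_width: 25.3
gripper_force: 49.9
```

>>> {"method": "servo_tool", "body": {"series": [{"dr":[0,0,0],"travel":[0.03,0,0],"hand":1},{"dr":[0,0,0],"travel":[0,0,0],"hand":1}]}}

```text
t: 28.3
tool_pos: [532.3, 192.8, 52.4]
tool_rot: [-0.06, 0.998, -0.0, -0.001]
contact_force: [0.5, 1.0, -1.1]
gripper_width: 25.3
gripper_force: 49.9
```

>>> {"method": "servo_tool", "body": {"series": [{"dr":[0,0,0],"travel":[0.03,0,0],"hand":1},{"dr":[0,0,0],"travel":[0,0,0],"hand":1}]}}

```text
t: 28.5
tool_pos: [530.9, 192.7, 52.4]
tool_rot: [-0.06, 0.998, -0.0, -0.001]
contact_force: [0.2, 0.2, -1.6]
gripper_width: 25.6
gripper_force: 49.9
```

>>> {"method": "servo_tool", "body": {"series": [{"dr":[0,0,0],"travel":[0.03,0,0],"hand":1},{"dr":[0,0,0],"travel":[0,0,0],"hand":1}]}}

```text
t: 28.7
tool_pos: [530.6, 192.6, 52.7]
tool_rot: [-0.06, 0.998, 0.0, 0.001]
contact_force: [1.7, 0.3, -1.4]
gripper_width: 25.5
gripper_force: 49.8
```

>>> {"method": "servo_tool", "body": {"series": [{"dr":[0,0,0],"travel":[0.03,0,0],"hand":1},{"dr":[0,0,0],"travel":[0,0,0],"hand":1}]}}

```text
t: 28.9
tool_pos: [529.0, 192.4, 52.7]
tool_rot: [-0.06, 0.998, 0.0, 0.0]
contact_force: [3.3, -0.1, -2.5]
gripper_width: 25.1
gripper_force: 49.8
```

>>> {"method": "servo_tool", "body": {"series": [{"dr":[0,0,0],"travel":[0.18,0,0],"hand":1},{"dr":[0,0,0],"travel":[0.18,0,0],"hand":1},{"dr":[0,0,0],"travel":[0.18,0,0],"hand":1},{"dr":[0,0,0],"travel":[0.18,0,0],"hand":1},{"dr":[0,0,0],"travel":[0.18,0,0],"hand":1},{"dr":[0,0,0],"travel":[0.18,0,0],"hand":1},{"dr":[0,0,0],"travel":[0,0,0],"hand":1},{"dr":[0,0,0],"travel":[0,0,0],"hand":1}]}}

```text
t: 29.7
tool_pos: [477.8, 186.2, 53.3]
tool_rot: [-0.06, 0.998, 0.001, 0.003]
contact_force: [8.1, -0.9, -5.0]
gripper_width: 25.5
gripper_force: 49.8
```

```bash
python3 -c "
from h import *
print(w2g([530.6,192.6]))
ptr('pics/t20.png')"
```

```text
[-91.8202474   -0.86871628]
351 216.0 261.84 | 352 206.0 261.63 | 353 195.0 261.45 | 354 208.0 261.29 | 355 148.0 261.23 | 356 24.0 261.67 | 357 2.0 266.0 | 
 [-144.83272549   -0.84933051] 29.75 [ 8.73294846 -0.76860799 -5.4963418 ]
```

>>> {"method": "servo_tool", "body": {"series": [{"dr":[0,0,0],"travel":[0.04,0,0],"hand":1},{"dr":[0,0,0],"travel":[0.03,0,0],"hand":1},{"dr":[0,0,0],"travel":[0,0,0],"hand":1},{"dr":[0,0,0],"travel":[0,0,0],"hand":1}]}}

```text
t: 30.15
tool_pos: [474.8, 185.9, 53.2]
tool_rot: [-0.06, 0.998, 0.001, 0.004]
contact_force: [8.3, -0.9, -5.7]
gripper_width: 25.4
gripper_force: 49.8
```

```bash
python3 -c "
from h import *
ptr('pics/t21.png')"
```

```text
351 193.0 263.4 | 352 213.0 263.24 | 353 203.0 263.1 | 354 176.0 262.77 | 355 179.0 262.53 | 356 7.0 262.0 | 357 0.0 0.0 | 
 [-147.96417394   -0.8402003 ] 30.2 [ 8.01702291  0.43525956 -4.61107941]
```

Another 1 mm, then hold.

>>> {"method": "servo_tool", "body": {"series": [{"dr":[0,0,0],"travel":[0.02,0,0],"hand":1},{"dr":[0,0,0],"travel":[0,0,0],"hand":1},{"dr":[0,0,0],"travel":[0,0,0],"hand":1}]}}

```text
t: 30.5
tool_pos: [474.1, 185.8, 53.3]
tool_rot: [-0.06, 0.998, 0.001, 0.004]
contact_force: [8.6, -0.6, -6.0]
gripper_width: 25.7
gripper_force: 49.8
```

```bash
python3 -c "
from h import *
ptr('pics/t22.png')"
```

```text
351 206.0 263.85 | 352 192.0 263.64 | 353 194.0 263.46 | 354 193.0 263.15 | 355 167.0 262.88 | 356 1.0 262.0 | 357 0.0 0.0 | 
 [-148.72058614   -0.87947854] 30.55 [ 9.01553724 -0.20745113 -4.74062415]
```

>>> {"method": "servo_tool", "body": {"series": [{"dr":[0,0,0],"travel":[0.01,0,0],"hand":1},{"dr":[0,0,0],"travel":[0,0,0],"hand":1},{"dr":[0,0,0],"travel":[0,0,0],"hand":1},{"dr":[0,0,0],"travel":[0,0,0],"hand":1},{"dr":[0,0,0],"travel":[0,0,0],"hand":1},{"dr":[0,0,0],"travel":[0,0,0],"hand":1},{"dr":[0,0,0],"travel":[0,0,0],"hand":1},{"dr":[0,0,0],"travel":[0,0,0],"hand":1}]}}

```text
t: 31.35
tool_pos: [473.8, 185.7, 53.3]
tool_rot: [-0.06, 0.998, 0.001, 0.004]
contact_force: [9.5, -0.5, -5.9]
gripper_width: 25.6
gripper_force: 49.8
```

>>> {"method": "servo_tool", "body": {"series": [{"dr":[0,0,0],"travel":[0,0,0],"hand":1},{"dr":[0,0,0],"travel":[0,0,0],"hand":1},{"dr":[0,0,0],"travel":[0,0,0],"hand":1},{"dr":[0,0,0],"travel":[0,0,0],"hand":1},{"dr":[0,0,0],"travel":[0,0,0],"hand":1},{"dr":[0,0,0],"travel":[0,0,0],"hand":1},{"dr":[0,0,0],"travel":[0,0,0],"hand":1},{"dr":[0,0,0],"travel":[0,0,0],"hand":1}]}}

```text
t: 32.15
tool_pos: [473.8, 185.8, 53.3]
tool_rot: [-0.06, 0.998, 0.001, 0.004]
contact_force: [10.3, -0.1, -5.1]
gripper_width: 25.6
gripper_force: 49.8
```

>>> {"method": "servo_tool", "body": {"series": [{"dr":[0,0,0],"travel":[0,0,0],"hand":1},{"dr":[0,0,0],"travel":[0,0,0],"hand":1},{"dr":[0,0,0],"travel":[0,0,0],"hand":1},{"dr":[0,0,0],"travel":[0,0,0],"hand":1},{"dr":[0,0,0],"travel":[0,0,0],"hand":1},{"dr":[0,0,0],"travel":[0,0,0],"hand":1},{"dr":[0,0,0],"travel":[0,0,0],"hand":1},{"dr":[0,0,0],"travel":[0,0,0],"hand":1}]}}

```text
t: 32.95
tool_pos: [473.8, 185.7, 53.3]
tool_rot: [-0.06, 0.998, 0.001, 0.004]
contact_force: [8.9, 0.7, -5.2]
gripper_width: 25.6
gripper_force: 49.8
```

>>> {"method": "servo_tool", "body": {"series": [{"dr":[0,0,0],"travel":[-0.16,0,0],"hand":1},{"dr":[0,0,0],"travel":[-0.16,0,0],"hand":1},{"dr":[0,0,0],"travel":[-0.16,0,0],"hand":1},{"dr":[0,0,0],"travel":[-0.16,0,0],"hand":1},{"dr":[0,0,0],"travel":[-0.16,0,0],"hand":1},{"dr":[0,0,0],"travel":[-0.16,0,0],"hand":1},{"dr":[0,0,0],"travel":[-0.16,0,0],"hand":1},{"dr":[0,0,0],"travel":[-0.13,0,0],"hand":1}]}}

```text
t: 33.75
tool_pos: [531.3, 192.7, 52.4]
tool_rot: [-0.06, 0.998, -0.0, -0.001]
contact_force: [1.7, 0.7, -1.9]
gripper_width: 25.7
gripper_force: 49.9
```

>>> {"method": "servo_tool", "body": {"series": [{"dr":[0,0,0],"travel":[0,0,0],"hand":1},{"dr":[0,0,0],"travel":[-0.1,0,0],"hand":1},{"dr":[0,0,0],"travel":[0,0,0],"hand":1},{"dr":[0,0,0],"travel":[0,0,0],"hand":1}]}}

```text
t: 34.15
tool_pos: [535.4, 193.3, 52.1]
tool_rot: [-0.061, 0.998, -0.0, -0.002]
contact_force: [0.1, -0.6, -1.0]
gripper_width: 25.7
gripper_force: 49.9
```

```bash
python3 -c "
from h import *
s=status.state();print(s['tool_pos'],w2g(s['tool_pos']),s['contact_force'])
plan([495.5,431,143],87.5)"
```

```text
[535.43345109 193.26697424  52.12923538] [-86.94166929  -0.78760087] [ 0.11526092 -0.64953066 -1.04738904]
t 34.1 yaw 96.9 dr [-0.01 -0.03  1.57] | shift old axes [ 0.22  4.82 -1.82] | new axes [ 1.01  4.72 -1.82]
```

>>> {"method": "servo_tool", "body": {"series": [{"dr":[0,0,0],"travel":[-0.02,0,-0.3],"hand":1},{"dr":[0,0,0],"travel":[0,0,-0.6],"hand":1},{"dr":[0,0,0],"travel":[0,0,-0.6],"hand":1},{"dr":[0,0,0],"travel":[0,0,-0.4],"hand":1},{"dr":[0,0,0.8],"travel":[0,0,0],"hand":1},{"dr":[0,0,0.77],"travel":[0,0,0],"hand":1},{"dr":[0,0,0],"travel":[0.17,0.79,0],"hand":1},{"dr":[0,0,0],"travel":[0.17,0.79,0],"hand":1}]}}

```text
t: 34.95
tool_pos: [523.8, 272.2, 147.4]
tool_rot: [0.024, 1.0, -0.001, -0.001]
contact_force: [0.2, 0.1, -1.4]
gripper_width: 25.7
gripper_force: 49.9
```

>>> {"method": "servo_tool", "body": {"series": [{"dr":[0,0,0],"travel":[0.17,0.79,0],"hand":1},{"dr":[0,0,0],"travel":[0.17,0.79,0],"hand":1},{"dr":[0,0,0],"travel":[0.17,0.79,0],"hand":1},{"dr":[0,0,0],"travel":[0.17,0.79,0],"hand":1},{"dr":[0,0,0],"travel":[0,0,0],"hand":1},{"dr":[0,0,0],"travel":[0,0,0.6],"hand":1},{"dr":[0,0,0],"travel":[0,0,0.6],"hand":1},{"dr":[0,0,0],"travel":[0,0,0],"hand":1}]}}

```text
t: 35.75
tool_pos: [493.6, 429.2, 82.6]
tool_rot: [0.022, 1.0, -0.005, -0.005]
contact_force: [-1.0, -0.9, -2.4]
gripper_width: 25.3
gripper_force: 49.9
```

```bash
python3 -c "
from h import *
plan([495.5,431,37],87.5);plan([495.5,431,37],87.5)
c=imaging.calibration('wrist');im=imaging.read_camera('wrist');cv2.imwrite('pics/w23.png',im)
grips('wrist',im,c);plan([495.5,431,37],87.5)"
```

```text
t 35.8 yaw 87.5 dr [-0.09 -0.09  0.  ] | shift old axes [-0.04  0.05  0.91] | new axes [-0.04  0.04  0.91]
t 35.8 yaw 87.5 dr [-0.09 -0.09  0.  ] | shift old axes [-0.04  0.05  0.91] | new axes [-0.04  0.04  0.91]
red px [430. 260.] A 4296 ctr [496.4 500. ] len 67.7 yaw -3.0
yellow px [321. 275.] A 2624 ctr [505.3 429.1] len 94.3 yaw -3.4
blue px [235. 261.] A 3968 ctr [492.1 374.2] len 64.9 yaw -4.5
t 35.8 yaw 87.5 dr [-0.05 -0.06  0.  ] | shift old axes [-0.01  0.01  0.96] | new axes [-0.01  0.01  0.96]
```

>>> {"method": "servo_tool", "body": {"series": [{"dr":[0,0,0],"travel":[0,0,0.4],"hand":1},{"dr":[0,0,0],"travel":[0,0,0.3],"hand":1},{"dr":[0,0,0],"travel":[0,0,0.18],"hand":1},{"dr":[0,0,0],"travel":[0,0,0.06],"hand":1},{"dr":[0,0,0],"travel":[0,0,0],"hand":1},{"dr":[0,0,0],"travel":[0,0,0],"hand":1}]}}

```text
t: 36.4
tool_pos: [497.3, 432.9, 41.1]
tool_rot: [0.022, 1.0, 0.0, -0.0]
contact_force: [0.2, -0.4, -1.6]
gripper_width: 25.7
gripper_force: 49.9
```

>>> {"method": "servo_tool", "body": {"series": [{"dr":[0,0,0],"travel":[0,0,0],"hand":0.6},{"dr":[0,0,0],"travel":[0,0,0],"hand":0.6},{"dr":[0,0,0],"travel":[0,0,0],"hand":0.6},{"dr":[0,0,0],"travel":[0,0,0],"hand":0.6},{"dr":[0,0,0],"travel":[0,0,-0.5],"hand":0.6},{"dr":[0,0,0],"travel":[0,0,-0.7],"hand":0.6},{"dr":[0,0,0],"travel":[0,0,0],"hand":0.6},{"dr":[0,0,0],"travel":[0,0,0],"hand":0.6}]}}

```text
t: 37.2
tool_pos: [497.3, 432.8, 101.4]
tool_rot: [0.022, 1.0, 0.0, 0.0]
contact_force: [0.2, -0.1, -1.0]
gripper_width: 37.3
gripper_force: 0.0
```

```bash
python3 -c "
from h import *
s=status.state();print(s['tool_pos'],s['gripper_width'])
c=imaging.calibration('wrist');im=imaging.read_camera('wrist');cv2.imwrite('pics/w24.png',im)
grips('wrist',im,c)
grips('top',imaging.read_camera('top'),imaging.calibration('top'),box=(400,650,300,560))
plan([505,372,97],85)"
```

```text
[497.33583682 432.80918813 101.42743799] 37.3445088791631
red px [415. 253.] A 4176 ctr [503.1 499.6] len 80.9 yaw -3.1
yellow px [321. 252.] A 1958 ctr [499.5 434.1] len 92.1 yaw -2.4
blue px [234. 255.] A 3877 ctr [499.1 373.4] len 78.0 yaw -5.0
red px [160. 347.] A 10290 ctr [458.2 528.2] len 355.7 yaw 35.3
t 37.3 yaw 87.5 dr [-0.02 -0.02  0.42] | shift old axes [-0.23 -1.19  0.05] | new axes [-0.28 -1.18  0.05]
```

>>> {"method": "servo_tool", "body": {"series": [{"dr":[0,0,0.42],"travel":[0,0,0],"hand":0.6},{"dr":[0,0,0],"travel":[-0.14,-0.59,0],"hand":0.6},{"dr":[0,0,0],"travel":[-0.14,-0.59,0],"hand":0.5},{"dr":[0,0,0],"travel":[0,0,0],"hand":0.5},{"dr":[0,0,0],"travel":[0,0,0],"hand":0.5},{"dr":[0,0,0],"travel":[0,0,0],"hand":0.5}]}}

```text
t: 37.9
tool_pos: [504.8, 373.7, 99.7]
tool_rot: [0.043, 0.999, 0.0, -0.001]
contact_force: [0.3, 0.5, -0.8]
gripper_width: 46.7
gripper_force: 0.0
```

```bash
python3 -c "
from h import *
c=imaging.calibration('wrist');im=imaging.read_camera('wrist');cv2.imwrite('pics/w25.png',im)
grips('wrist',im,c)
grips('top',imaging.read_camera('top'),imaging.calibration('top'),box=(400,650,300,560))
plan([505,372,35],85)"
```

```text
red px [500. 241.] A 5734 ctr [509.  498.2] len 92.5 yaw -4.3
yellow px [406. 235.] A 1750 ctr [499.1 433.6] len 91.1 yaw -2.5
blue px [318. 252.] A 4655 ctr [506.4 372.7] len 92.1 yaw -5.0
red px [217. 335.] A 10073 ctr [471.6 425.1] len 351.4 yaw 34.0
t 38.0 yaw 85.1 dr [ 0.   -0.02  0.02] | shift old axes [-0.01 -0.04  1.3 ] | new axes [-0.01 -0.04  1.3 ]
```

>>> {"method": "servo_tool", "body": {"series": [{"dr":[0,0,0],"travel":[0,-0.02,0.4],"hand":0.55},{"dr":[0,0,0],"travel":[0,0,0.4],"hand":0.55},{"dr":[0,0,0],"travel":[0,0,0.36],"hand":0.55},{"dr":[0,0,0],"travel":[0,0,0.12],"hand":0.55},{"dr":[0,0,0],"travel":[0,0,0.02],"hand":0.55},{"dr":[0,0,0],"travel":[0,0,0],"hand":0.55},{"dr":[0,0,0],"travel":[0,0,0],"hand":1},{"dr":[0,0,0],"travel":[0,0,0],"hand":1}], "force": 50}}

```text
t: 38.8
tool_pos: [506.1, 371.9, 36.4]
tool_rot: [0.044, 0.999, 0.0, 0.0]
contact_force: [-0.1, -0.0, -0.7]
gripper_width: 30.6
gripper_force: 0.0
```

>>> {"method": "servo_tool", "body": {"series": [{"dr":[0,0,0],"travel":[0,0,0],"hand":1},{"dr":[0,0,0],"travel":[0,0,0],"hand":1},{"dr":[0,0,0],"travel":[0,0,0],"hand":1},{"dr":[0,0,0],"travel":[0,0,0],"hand":1}]}}

```text
t: 39.2
tool_pos: [506.0, 371.8, 36.2]
tool_rot: [0.044, 0.999, 0.0, -0.0]
contact_force: [-0.7, -0.9, 4.9]
gripper_width: 25.7
gripper_force: 50.0
```

```bash
python3 -c "
from h import *
s=status.state();print(s['tool_pos'],s['gripper_width'],s['gripper_force'],yawdeg(),s['contact_force'])
plan([*g2w(-85,0),s['tool_pos'][2]+105],96.9)"
```

```text
[505.98697741 371.80972402  36.19673444] 25.69734469924493 49.99884903430939 84.98115243324544 [-0.73826756 -0.90666801  4.85017909]
t 39.2 yaw 85.0 dr [ 0.    0.   -1.99] | shift old axes [-0.93 -3.48 -2.1 ] | new axes [-0.19 -3.6  -2.1 ]
```

>>> {"method": "servo_tool", "body": {"series": [{"dr":[0,0,0],"travel":[0,0,-0.3],"hand":1},{"dr":[0,0,0],"travel":[0,0,-0.6],"hand":1},{"dr":[0,0,0],"travel":[0,0,-0.7],"hand":1},{"dr":[0,0,0],"travel":[0,0,-0.5],"hand":1},{"dr":[0,0,-0.7],"travel":[0,0,0],"hand":1},{"dr":[0,0,-0.7],"travel":[0,0,0],"hand":1},{"dr":[0,0,-0.6],"travel":[0,0,0],"hand":1},{"dr":[0,0,0],"travel":[-0.04,-0.72,0],"hand":1}]}}

```text
t: 40.0
tool_pos: [509.1, 342.2, 140.9]
tool_rot: [-0.066, 0.998, 0.003, -0.001]
contact_force: [-1.1, 0.0, -1.8]
gripper_width: 25.5
gripper_force: 50.0
```

>>> {"method": "servo_tool", "body": {"series": [{"dr":[0,0,0],"travel":[-0.04,-0.72,0],"hand":1},{"dr":[0,0,0],"travel":[-0.04,-0.72,0],"hand":1},{"dr":[0,0,0],"travel":[-0.04,-0.72,0],"hand":1},{"dr":[0,0,0],"travel":[-0.04,-0.72,0],"hand":1},{"dr":[0,0,0],"travel":[0,0,0],"hand":1},{"dr":[0,0,0],"travel":[0,0,0],"hand":1},{"dr":[0,0,0],"travel":[0,0,0],"hand":1}]}}

```text
t: 40.7
tool_pos: [536.9, 195.6, 140.7]
tool_rot: [-0.062, 0.998, 0.0, -0.001]
contact_force: [-0.3, 0.7, -1.0]
gripper_width: 25.6
gripper_force: 50.0
```

```bash
python3 -c "
from h import *
plan([*g2w(-84.5,0),52],96.9);s=status.state();print(s['tool_pos'],w2g(s['tool_pos']))"
```

```text
t 40.7 yaw 97.1 dr [ 0.01 -0.01  0.03] | shift old axes [-0.02 -0.03  1.77] | new axes [-0.01 -0.03  1.77]
[536.93392175 195.62393535 140.6869237 ] [-85.16875207   1.37189963]
```

>>> {"method": "servo_tool", "body": {"series": [{"dr":[0,0,0],"travel":[-0.02,-0.03,0.4],"hand":1},{"dr":[0,0,0],"travel":[0,0,0.5],"hand":1},{"dr":[0,0,0],"travel":[0,0,0.4],"hand":1},{"dr":[0,0,0],"travel":[0,0,0],"hand":1},{"dr":[0,0,0],"travel":[0,0,0.2],"hand":1},{"dr":[0,0,0],"travel":[0,0,0],"hand":1}]}}

```text
t: 41.3
tool_pos: [538.3, 193.5, 65.2]
tool_rot: [-0.062, 0.998, -0.0, -0.001]
contact_force: [-0.1, -0.2, -0.8]
gripper_width: 25.6
gripper_force: 50.0
```

```bash
python3 -c "
from h import *
plan([*g2w(-84.5,0),52],96.9);s=status.state();print(s['tool_pos'],w2g(s['tool_pos']),s['contact_force'])"
```

```text
t 41.3 yaw 97.1 dr [-0.   -0.02  0.03] | shift old axes [0.01 0.02 0.26] | new axes [0.01 0.02 0.26]
[538.25443257 193.46565425  65.20785878] [-84.11726067  -0.92946778] [-0.0789526  -0.15226067 -0.78210207]
```

>>> {"method": "servo_tool", "body": {"series": [{"dr":[0,0,0],"travel":[0,0.02,0.15],"hand":1},{"dr":[0,0,0],"travel":[0,0,0.12],"hand":1},{"dr":[0,0,0],"travel":[0,0,0],"hand":1},{"dr":[0,0,0],"travel":[0,0,0],"hand":1},{"dr":[0,0,0],"travel":[0.04,0,0],"hand":1},{"dr":[0,0,0],"travel":[0,0,0],"hand":1},{"dr":[0,0,0],"travel":[0,0,0],"hand":1}]}}

```text
t: 42.0
tool_pos: [536.5, 193.4, 52.2]
tool_rot: [-0.061, 0.998, -0.0, -0.0]
contact_force: [-0.2, 0.1, -1.4]
gripper_width: 25.1
gripper_force: 50.0
```

>>> {"method": "servo_tool", "body": {"series": [{"dr":[0,0,0],"travel":[0.03,0,0],"hand":1},{"dr":[0,0,0],"travel":[0,0,0],"hand":1}]}}

```text
t: 42.2
tool_pos: [534.7, 193.2, 52.0]
tool_rot: [-0.061, 0.998, -0.0, -0.001]
contact_force: [-0.8, 0.4, -1.1]
gripper_width: 25.5
gripper_force: 50.0
```

>>> {"method": "servo_tool", "body": {"series": [{"dr":[0,0,0],"travel":[0.03,0,0],"hand":1},{"dr":[0,0,0],"travel":[0,0,0],"hand":1}]}}

```text
t: 42.4
tool_pos: [533.2, 193.0, 51.9]
tool_rot: [-0.061, 0.998, -0.0, -0.001]
contact_force: [0.8, 0.8, -1.3]
gripper_width: 25.5
gripper_force: 50.0
```

>>> {"method": "servo_tool", "body": {"series": [{"dr":[0,0,0],"travel":[0.03,0,0],"hand":1},{"dr":[0,0,0],"travel":[0,0,0],"hand":1}]}}

```text
t: 42.6
tool_pos: [532.6, 193.0, 52.1]
tool_rot: [-0.061, 0.998, -0.0, 0.0]
contact_force: [1.1, 0.6, -1.3]
gripper_width: 25.5
gripper_force: 50.0
```

>>> {"method": "servo_tool", "body": {"series": [{"dr":[0,0,0],"travel":[0.03,0,0],"hand":1},{"dr":[0,0,0],"travel":[0,0,0],"hand":1}]}}

```text
t: 42.8
tool_pos: [531.6, 192.9, 52.2]
tool_rot: [-0.061, 0.998, 0.0, 0.001]
contact_force: [2.9, 0.9, -2.3]
gripper_width: 25.4
gripper_force: 50.0
```

>>> {"method": "servo_tool", "body": {"series": [{"dr":[0,0,0],"travel":[0.03,0,0],"hand":1},{"dr":[0,0,0],"travel":[0,0,0],"hand":1}]}}

```text
t: 43.0
tool_pos: [529.5, 192.6, 52.1]
tool_rot: [-0.061, 0.998, -0.0, 0.0]
contact_force: [2.9, 0.8, -2.1]
gripper_width: 25.8
gripper_force: 50.0
```

>>> {"method": "servo_tool", "body": {"series": [{"dr":[0,0,0],"travel":[0.18,0,0],"hand":1},{"dr":[0,0,0],"travel":[0.18,0,0],"hand":1},{"dr":[0,0,0],"travel":[0.18,0,0],"hand":1},{"dr":[0,0,0],"travel":[0.18,0,0],"hand":1},{"dr":[0,0,0],"travel":[0.18,0,0],"hand":1},{"dr":[0,0,0],"travel":[0.16,0,0],"hand":1},{"dr":[0,0,0],"travel":[0,0,0],"hand":1},{"dr":[0,0,0],"travel":[0,0,0],"hand":1}]}}

```text
t: 43.8
tool_pos: [479.6, 186.7, 52.7]
tool_rot: [-0.06, 0.998, 0.001, 0.003]
contact_force: [8.0, 1.0, -5.2]
gripper_width: 25.7
gripper_force: 50.0
```

```bash
python3 -c "
from h import *
ptr('pics/t30.png')"
```

```text
351 195.0 261.94 | 352 222.0 261.81 | 353 185.0 261.47 | 354 166.0 261.1 | 355 90.0 260.9 | 356 15.0 262.47 | 357 6.0 264.67 | 
 [-143.02996953   -0.67370026] 43.85 [ 7.91048801  1.01116032 -4.40240824]
```

>>> {"method": "servo_tool", "body": {"series": [{"dr":[0,0,0],"travel":[0.04,0,0],"hand":1},{"dr":[0,0,0],"travel":[0.03,0,0],"hand":1},{"dr":[0,0,0],"travel":[0,0,0],"hand":1},{"dr":[0,0,0],"travel":[0,0,0],"hand":1}]}}

```text
t: 44.25
tool_pos: [476.6, 186.3, 52.7]
tool_rot: [-0.06, 0.998, 0.001, 0.003]
contact_force: [8.7, 1.7, -4.4]
gripper_width: 25.3
gripper_force: 50.0
```

```bash
python3 -c "
from h import *
ptr('pics/t31.png')"
```

```text
351 199.0 263.58 | 352 201.0 263.32 | 353 203.0 263.11 | 354 178.0 262.76 | 355 205.0 262.7 | 356 50.0 263.1 | 357 0.0 0.0 | 
 [-146.16355458   -0.64678858] 44.3 [ 9.20758156  1.01801058 -5.24938152]
```

>>> {"method": "servo_tool", "body": {"series": [{"dr":[0,0,0],"travel":[0.02,0,0],"hand":1},{"dr":[0,0,0],"travel":[0,0,0],"hand":1},{"dr":[0,0,0],"travel":[0,0,0],"hand":1}]}}

```text
t: 44.6
tool_pos: [475.9, 186.2, 52.7]
tool_rot: [-0.06, 0.998, 0.001, 0.004]
contact_force: [9.6, 0.9, -4.8]
gripper_width: 25.7
gripper_force: 50.0
```

```bash
python3 -c "
from h import *
ptr('pics/t32.png')"
```

```text
351 211.0 263.87 | 352 217.0 263.77 | 353 205.0 263.64 | 354 199.0 263.31 | 355 193.0 263.05 | 356 4.0 264.0 | 357 0.0 0.0 | 
 [-146.95348642   -0.63810336] 44.65 [ 9.77530052  0.19046623 -5.78333492]
```

Level again, so I'll hold over 2 s, then let it home.

>>> {"method": "servo_tool", "body": {"series": [{"dr":[0,0,0],"travel":[0,0,0],"hand":1},{"dr":[0,0,0],"travel":[0,0,0],"hand":1},{"dr":[0,0,0],"travel":[0,0,0],"hand":1},{"dr":[0,0,0],"travel":[0,0,0],"hand":1},{"dr":[0,0,0],"travel":[0,0,0],"hand":1},{"dr":[0,0,0],"travel":[0,0,0],"hand":1},{"dr":[0,0,0],"travel":[0,0,0],"hand":1},{"dr":[0,0,0],"travel":[0,0,0],"hand":1}]}}

```text
t: 45.45
tool_pos: [475.9, 186.2, 52.7]
tool_rot: [-0.06, 0.998, 0.001, 0.004]
contact_force: [9.4, 0.6, -4.8]
gripper_width: 25.9
gripper_force: 50.0
```

>>> {"method": "servo_tool", "body": {"series": [{"dr":[0,0,0],"travel":[0,0,0],"hand":1},{"dr":[0,0,0],"travel":[0,0,0],"hand":1},{"dr":[0,0,0],"travel":[0,0,0],"hand":1},{"dr":[0,0,0],"travel":[0,0,0],"hand":1},{"dr":[0,0,0],"travel":[0,0,0],"hand":1},{"dr":[0,0,0],"travel":[0,0,0],"hand":1},{"dr":[0,0,0],"travel":[0,0,0],"hand":1},{"dr":[0,0,0],"travel":[0,0,0],"hand":1}]}}

```text
t: 46.25
tool_pos: [475.9, 186.2, 52.7]
tool_rot: [-0.06, 0.998, 0.001, 0.004]
contact_force: [8.6, 1.0, -4.7]
gripper_width: 25.3
gripper_force: 50.0
```

>>> {"method": "servo_tool", "body": {"series": [{"dr":[0,0,0],"travel":[0,0,0],"hand":1},{"dr":[0,0,0],"travel":[0,0,0],"hand":1},{"dr":[0,0,0],"travel":[0,0,0],"hand":1},{"dr":[0,0,0],"travel":[0,0,0],"hand":1},{"dr":[0,0,0],"travel":[0,0,0],"hand":1},{"dr":[0,0,0],"travel":[0,0,0],"hand":1},{"dr":[0,0,0],"travel":[0,0,0],"hand":1},{"dr":[0,0,0],"travel":[0,0,0],"hand":1}]}}

```text
t: 47.05
tool_pos: [475.9, 186.2, 52.7]
tool_rot: [-0.06, 0.998, 0.001, 0.004]
contact_force: [8.4, -0.4, -5.5]
gripper_width: 25.7
gripper_force: 50.0
```

>>> {"method": "servo_tool", "body": {"series": [{"dr":[0,0,0],"travel":[-0.16,0,0],"hand":1},{"dr":[0,0,0],"travel":[-0.16,0,0],"hand":1},{"dr":[0,0,0],"travel":[-0.16,0,0],"hand":1},{"dr":[0,0,0],"travel":[-0.16,0,0],"hand":1},{"dr":[0,0,0],"travel":[-0.16,0,0],"hand":1},{"dr":[0,0,0],"travel":[-0.16,0,0],"hand":1},{"dr":[0,0,0],"travel":[-0.16,0,0],"hand":1},{"dr":[0,0,0],"travel":[-0.13,0,0],"hand":1}]}}

```text
t: 47.85
tool_pos: [533.6, 193.0, 51.9]
tool_rot: [-0.061, 0.998, -0.0, -0.001]
contact_force: [-0.4, -1.0, -1.2]
gripper_width: 25.0
gripper_force: 50.0
```

>>> {"method": "servo_tool", "body": {"series": [{"dr":[0,0,0],"travel":[0,0,0],"hand":1},{"dr":[0,0,0],"travel":[-0.1,0,0],"hand":1},{"dr":[0,0,0],"travel":[0,0,0],"hand":1},{"dr":[0,0,0],"travel":[0,0,0],"hand":1}]}}

```text
t: 48.25
tool_pos: [538.0, 193.5, 51.7]
tool_rot: [-0.061, 0.998, -0.0, -0.002]
contact_force: [0.2, 0.1, -0.9]
gripper_width: 25.4
gripper_force: 50.0
```

```bash
python3 -c "
from h import *
s=status.state();print(s['tool_pos'],w2g(s['tool_pos']),s['contact_force'])
plan([505.5,372,143],85)"
```

```text
[538.01634973 193.49468044  51.66971193] [-84.3501279   -0.87203246] [ 0.21347847  0.14531937 -0.92007537]
t 48.2 yaw 97.0 dr [-0.01 -0.03  2.  ] | shift old axes [ 0.22  3.62 -1.83] | new axes [ 0.96  3.5  -1.83]
```

>>> {"method": "servo_tool", "body": {"series": [{"dr":[0,0,0],"travel":[0,0,-0.3],"hand":1},{"dr":[0,0,0],"travel":[0,0,-0.6],"hand":1},{"dr":[0,0,0],"travel":[0,0,-0.6],"hand":1},{"dr":[0,0,0],"travel":[0,0,-0.4],"hand":1},{"dr":[0,0,0.7],"travel":[0,0,0],"hand":1},{"dr":[0,0,0.7],"travel":[0,0,0],"hand":1},{"dr":[0,0,0.6],"travel":[0,0,0],"hand":1},{"dr":[0,0,0],"travel":[0.19,0.7,0],"hand":1}]}}

```text
t: 49.05
tool_pos: [533.9, 222.5, 146.6]
tool_rot: [0.049, 0.999, -0.004, -0.001]
contact_force: [0.9, -0.2, -1.4]
gripper_width: 25.0
gripper_force: 50.0
```

>>> {"method": "servo_tool", "body": {"series": [{"dr":[0,0,0],"travel":[0.19,0.7,0],"hand":1},{"dr":[0,0,0],"travel":[0.19,0.7,0],"hand":1},{"dr":[0,0,0],"travel":[0.19,0.7,0],"hand":1},{"dr":[0,0,0],"travel":[0.19,0.7,0],"hand":1},{"dr":[0,0,0],"travel":[0,0,0],"hand":1},{"dr":[0,0,0],"travel":[0,0,0.6],"hand":1},{"dr":[0,0,0],"travel":[0,0,0.6],"hand":1},{"dr":[0,0,0],"travel":[0,0,0],"hand":1}]}}

```text
t: 49.85
tool_pos: [503.8, 369.1, 82.6]
tool_rot: [0.044, 0.999, -0.004, -0.005]
contact_force: [-1.2, -1.2, -1.1]
gripper_width: 25.5
gripper_force: 50.0
```

>>> {"method": "servo_tool", "body": {"series": [{"dr":[0,0,0],"travel":[0,0,0],"hand":1},{"dr":[0,0,0],"travel":[0,0,0],"hand":1}]}}

```text
t: 50.05
tool_pos: [507.8, 372.6, 88.5]
tool_rot: [0.044, 0.999, 0.001, 0.0]
contact_force: [0.4, 0.2, -0.9]
gripper_width: 25.4
gripper_force: 50.0
```

```bash
python3 -c "
from h import *
c=imaging.calibration('wrist');im=imaging.read_camera('wrist');cv2.imwrite('pics/w33.png',im)
grips('wrist',im,c);plan([505.5,372,36],85)"
```

```text
red px [512. 240.] A 6439 ctr [509.2 499.1] len 92.6 yaw -2.7
yellow px [410. 234.] A 2141 ctr [499.1 433. ] len 91.2 yaw -4.0
blue px [320. 273.] A 7004 ctr [521.4 372.4] len 99.6 yaw -5.0
t 50.1 yaw 85.0 dr [ 0.02  0.01 -0.01] | shift old axes [ 0.05 -0.02  1.06] | new axes [ 0.05 -0.02  1.06]
```

>>> {"method": "servo_tool", "body": {"series": [{"dr":[0,0,0],"travel":[0.05,0,0.4],"hand":1},{"dr":[0,0,0],"travel":[0,0,0.4],"hand":1},{"dr":[0,0,0],"travel":[0,0,0.2],"hand":1},{"dr":[0,0,0],"travel":[0,0,0.06],"hand":1},{"dr":[0,0,0],"travel":[0,0,0],"hand":1},{"dr":[0,0,0],"travel":[0,0,0],"hand":1}]}}

```text
t: 50.7
tool_pos: [504.8, 372.6, 35.6]
tool_rot: [0.044, 0.999, 0.0, -0.0]
contact_force: [-1.6, -1.3, 6.0]
gripper_width: 25.2
gripper_force: 50.0
```

>>> {"method": "servo_tool", "body": {"series": [{"dr":[0,0,0],"travel":[0,0,0],"hand":0.55},{"dr":[0,0,0],"travel":[0,0,0],"hand":0.55},{"dr":[0,0,0],"travel":[0,0,0],"hand":0.55},{"dr":[0,0,0],"travel":[0,0,0],"hand":0.55},{"dr":[0,0,0],"travel":[0,0,-0.5],"hand":0.55},{"dr":[0,0,0],"travel":[0,0,-0.9],"hand":0.55},{"dr":[0,0,0],"travel":[0,0,-0.9],"hand":0.55},{"dr":[0,0,0],"travel":[0,0,0],"hand":0.4}]}}

```text
t: 51.5
tool_pos: [508.1, 375.4, 155.8]
tool_rot: [0.044, 0.999, 0.005, 0.005]
contact_force: [-0.1, -0.3, 1.1]
gripper_width: 46.3
gripper_force: 0.0
```

```bash
python3 -c "
from h import *
c=imaging.calibration('wrist');im=imaging.read_camera('wrist');cv2.imwrite('pics/w34.png',im)
grips('wrist',im,c);plan([616.3,259.7,160],90)"
```

```text
red px [464. 216.] A 3632 ctr [508.8 498.7] len 91.2 yaw -3.3
yellow px [386. 211.] A 1598 ctr [499.1 433.5] len 90.2 yaw -2.9
blue px [316. 224.] A 3175 ctr [504.6 373.7] len 90.8 yaw -5.2
t 51.5 yaw 85.0 dr [ 0.05  0.05 -0.84] | shift old axes [-2.39 -2.08 -0.15] | new axes [-2.2  -2.29 -0.15]
```

>>> {"method": "servo_tool", "body": {"series": [{"dr":[0.05,0.05,-0.84],"travel":[0,0,0],"hand":0.5},{"dr":[0,0,0],"travel":[-0.55,-0.58,0],"hand":0.5},{"dr":[0,0,0],"travel":[-0.55,-0.58,0],"hand":0.5},{"dr":[0,0,0],"travel":[-0.55,-0.58,0],"hand":0.5},{"dr":[0,0,0],"travel":[-0.55,-0.58,0],"hand":0.5},{"dr":[0,0,0],"travel":[0,0,0],"hand":0.5},{"dr":[0,0,0],"travel":[0,0,0],"hand":0.5},{"dr":[0,0,0],"travel":[0,0,0],"hand":0.5}]}}

```text
t: 52.35
tool_pos: [613.0, 257.9, 147.6]
tool_rot: [-0.001, 1.0, -0.002, -0.005]
contact_force: [-1.1, -0.1, 0.1]
gripper_width: 46.7
gripper_force: 0.0
```

```bash
python3 -c "
from h import *
plan([616.3,259.7,81],90)
c=imaging.calibration('wrist');im=imaging.read_camera('wrist');cv2.imwrite('pics/w35.png',im)
print(proj('wrist',[615.5,259.4,81],c))
o=im
cv2.imwrite('pics/w35.png',o)"
```

```text
t 52.4 yaw 90.1 dr [-0.05 -0.09  0.02] | shift old axes [-0.08  0.04  1.33] | new axes [-0.07  0.04  1.33]
[321.89407469 264.70884178]
```

View pics/w35.png

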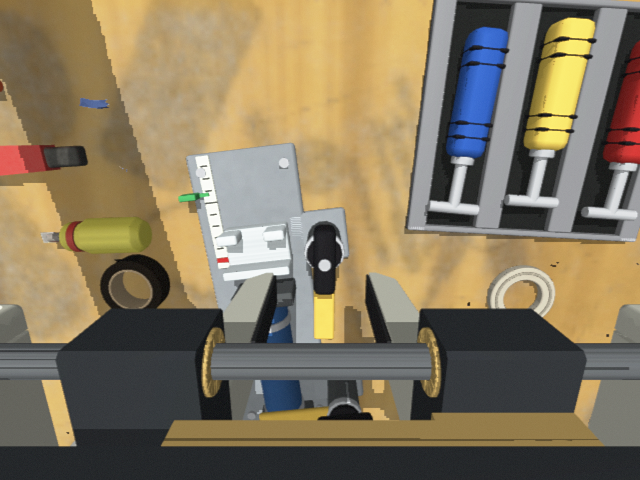

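The wrist view shows all three hooks in their lanes, the crosshead home, and the keeper screw at (324,264), as predicted. I'll grip it and screw it closed.

>>> {"method": "servo_tool", "body": {"series": [{"dr":[-0.05,-0.09,0],"travel":[-0.07,0.03,0.4],"hand":0.5},{"dr":[0,0,0],"travel":[0,0,0.5],"hand":0.5},{"dr":[0,0,0],"travel":[0,0,0.4],"hand":0.5},{"dr":[0,0,0],"travel":[0,0,0],"hand":0.6},{"dr":[0,0,0],"travel":[0,0,0],"hand":0.7},{"dr":[0,0,0],"travel":[0,0,0],"hand":0.7}], "force": 25}}

```text
t: 53.0
tool_pos: [618.6, 259.1, 85.3]
tool_rot: [-0.001, 1.0, 0.001, 0.003]
contact_force: [1.5, -0.6, 0.8]
gripper_width: 29.8
gripper_force: 0.0
```

```bash
python3 -c "
from h import *
plan([616.3,259.7,81],90);s=status.state();print(s['tool_pos'],s['contact_force'],s['gripper_width'])"
```

```text
t 53.0 yaw 90.1 dr [0.01 0.05 0.01] | shift old axes [0.05 0.01 0.08] | new axes [0.05 0.01 0.09]
[618.57439087 259.06142475  85.25488616] [ 1.47769562 -0.56496663  0.75864867] 29.76720776287341
```

>>> {"method": "servo_tool", "body": {"series": [{"dr":[0,0.05,0],"travel":[0.05,0.01,0.07],"hand":0.7},{"dr":[0,0,0],"travel":[0,0,0],"hand":1},{"dr":[0,0,0],"travel":[0,0,0],"hand":1},{"dr":[0,0,0],"travel":[0,0,0],"hand":1},{"dr":[0,0,0],"travel":[0,0,0],"hand":1},{"dr":[0,0,0],"travel":[0,0,0],"hand":1}]}}

```text
t: 53.6
tool_pos: [615.8, 259.8, 81.0]
tool_rot: [-0.0, 1.0, 0.001, -0.001]
contact_force: [-0.6, 3.4, 2.2]
gripper_width: 14.9
gripper_force: 25.7
```

>>> {"method": "servo_tool", "body": {"series": [{"dr":[0,0,0.4],"travel":[0,0,0],"hand":1},{"dr":[0,0,0.8],"travel":[0,0,0],"hand":1},{"dr":[0,0,0.8],"travel":[0,0,0],"hand":1},{"dr":[0,0,0.8],"travel":[0,0,0],"hand":1},{"dr":[0,0,0.8],"travel":[0,0,0],"hand":1},{"dr":[0,0,0.8],"travel":[0,0,0],"hand":1},{"dr":[0,0,0.8],"travel":[0,0,0],"hand":1},{"dr":[0,0,0.8],"travel":[0,0,0],"hand":1}]}}

```text
t: 54.4
tool_pos: [615.9, 260.3, 80.9]
tool_rot: [0.31, 0.951, 0.001, -0.001]
contact_force: [-0.4, 5.1, 3.0]
gripper_width: 14.6
gripper_force: 25.9
```

>>> {"method": "servo_tool", "body": {"series": [{"dr":[0,0,0.8],"travel":[0,0,0],"hand":1},{"dr":[0,0,0.8],"travel":[0,0,0],"hand":1},{"dr":[0,0,0.8],"travel":[0,0,0],"hand":1},{"dr":[0,0,0.8],"travel":[0,0,0],"hand":1},{"dr":[0,0,0.8],"travel":[0,0,0],"hand":1},{"dr":[0,0,0.8],"travel":[0,0,0],"hand":1},{"dr":[0,0,0.8],"travel":[0,0,0],"hand":1},{"dr":[0,0,0],"travel":[0,0,0],"hand":1}]}}

```text
t: 55.2
tool_pos: [616.2, 260.5, 80.9]
tool_rot: [0.57, 0.822, 0.001, -0.001]
contact_force: [1.5, 6.0, 3.2]
gripper_width: 14.7
gripper_force: 26.0
```

```bash
python3 -c "
from h import *
s=status.state();print(s['tool_pos'],s['contact_force'],s['gripper_width'],s['ft_torque'],yawdeg())"
```

```text
[616.2341193  260.46772677  80.92855679] [1.53993304 5.95021706 3.24522775] 14.695793805948687 [ 0.91977852 -0.1561962  -0.07692822] 20.478957980624877
```

>>> {"method": "servo_tool", "body": {"series": [{"dr":[0,0,0.6],"travel":[0,0,0],"hand":1},{"dr":[0,0,0.6],"travel":[0,0,0],"hand":1},{"dr":[0,0,0.6],"travel":[0,0,0],"hand":1},{"dr":[0,0,0.4],"travel":[0,0,0],"hand":1},{"dr":[0,0,0.3],"travel":[0,0,0],"hand":1},{"dr":[0,0,0],"travel":[0,0,0],"hand":1},{"dr":[0,0,0],"travel":[0,0,0],"hand":1}]}}

```text
t: 55.9
tool_pos: [616.4, 260.5, 80.9]
tool_rot: [0.671, 0.741, 0.001, -0.001]
contact_force: [2.0, 4.7, 2.4]
gripper_width: 14.5
gripper_force: 25.8
```

```bash
python3 -c "
from h import *
s=status.state();print(s['tool_pos'],s['contact_force'],s['gripper_width'],s['ft_torque'],yawdeg())"
```

```text
[616.40482642 260.47838528  80.946355  ] [2.03345241 4.66820448 2.35576147] 14.501189969833645 [ 1.06158977 -0.30086188  0.3445996 ] 5.705845920677406
```

>>> {"method": "servo_tool", "body": {"series": [{"dr":[0,0,0.2],"travel":[0,0,0],"hand":1},{"dr":[0,0,0],"travel":[0,0,0],"hand":1},{"dr":[0,0,0],"travel":[0,0,0],"hand":0.5},{"dr":[0,0,0],"travel":[0,0,0],"hand":0.5},{"dr":[0,0,0],"travel":[0,0,0],"hand":0.5},{"dr":[0,0,0],"travel":[0,0,-0.5],"hand":0.5},{"dr":[0,0,0],"travel":[0,0,-0.9],"hand":0.5},{"dr":[0,0,0],"travel":[0,0,-0.9],"hand":0.5}]}}

```text
t: 56.7
tool_pos: [614.6, 254.8, 194.7]
tool_rot: [0.681, 0.732, -0.005, -0.001]
contact_force: [0.7, 0.7, 1.6]
gripper_width: 46.4
gripper_force: 0.0
```

>>> {"method": "servo_tool", "body": {"series": [{"dr":[0,0,0],"travel":[0.8,0.3,0],"hand":0.5},{"dr":[0,0,0],"travel":[0.8,0.3,0],"hand":0.5},{"dr":[0,0,0],"travel":[0.8,0.3,0],"hand":0.5},{"dr":[0,0,0],"travel":[0.8,0.3,0],"hand":0.5},{"dr":[0,0,0],"travel":[0,0,0],"hand":0.5}]}}

```text
t: 57.2
tool_pos: [661.8, 427.3, 190.7]
tool_rot: [0.678, 0.735, -0.003, -0.002]
contact_force: [-0.6, 1.5, -0.5]
gripper_width: 46.7
gripper_force: 0.0
```

```bash
python3 -c "
from h import *
s=status.state();print(s['tool_pos'],s['contact_force'])
im=imaging.read_camera('top');cv2.imwrite('pics/t40.png',im);t0=cv2.imread('pics/top0.png')
d=cv2.absdiff(im,t0).max(2)
for n,b in dict(gauge=(265,140,375,295),near_keeper=(285,225,345,262),spare=(268,150,330,185),tools=(375,195,520,340),tray=(155,250,270,360)).items():
    r=d[b[1]:b[3],b[0]:b[2]];print(n,(r>50).mean().round(3),len(r))
y=lambda q:blobs(q,(20,150,120),(30,255,255),40)
for q in(t0,im):print([(np.round(r[0],1),np.round(r[1],1),round(r[2],1),a) for r,a in y(q) if 270<r[0][0]<345 and 150<r[0][1]<265])
grips('top',im,imaging.calibration('top'),box=(400,650,300,560))"
```

```text
[661.82844915 427.28159991 190.73287909] [-0.59824926  1.47403653 -0.51688155]
gauge 0.245 155
near_keeper 0.302 37
spare 0.135 35
tools 0.025 145
tray 0.674 110
[(array([308.9, 165. ]), array([ 7.9, 31.5]), 79.4, 225), (array([296.7, 206. ]), array([18.2,  8.5]), 81.9, 135), (array([324. , 239.6]), array([ 8.4, 31.9]), 79.1, 239)]
[(array([308.9, 165. ]), array([ 8. , 31.5]), 79.4, 227), (array([324. , 239.6]), array([ 8.4, 31.9]), 79.1, 237), (array([275.3, 259.1]), array([20.6,  8.3]), 70.0, 110)]
red px [212. 373.] A 9562 ctr [404.1 432.9] len 196.7 yaw 20.9
```

```bash
python3 -c "
from h import *
im=cv2.imread('pics/t40.png').astype(float);r=im[...,2]-im[...,1]
print([(x,(np.clip(r[231:239,x]-12,0,None)@np.arange(231,239)/max(np.clip(r[231:239,x]-12,0,None).sum(),1)).round(2)) for x in range(345,350)])
c=imaging.calibration('scene');s=imaging.read_camera('scene')
for q in(cv2.imread('pics/scene0.png'),s):grips('scene',q,c,box=(400,650,300,560));print()
"
```

```text
[(345, np.float64(234.77)), (346, np.float64(234.48)), (347, np.float64(234.23)), (348, np.float64(234.11)), (349, np.float64(234.0))]
red px [236. 229.] A 312 ctr [509.1 496.9] len 89.0 yaw -4.0
yellow px [238. 239.] A 308 ctr [489.  430.5] len 81.8 yaw -3.7

yellow px [241. 239.] A 322 ctr [498.8 430.9] len 89.9 yaw -5.0
```

```bash
python3 -c "
from h import *
s=imaging.read_camera('scene');s0=cv2.imread('pics/scene0.png')
for q in(s0,s):
  for k in HS:print(k,[(np.round(r[0],1),np.round(r[1],1),round(r[2]),a) for r,a in blobs(q,*HS[k],60) if 200<r[0][0]<300 and 210<r[0][1]<270])
"
```

```text
red [(array([236. , 228.8]), array([ 9.6, 33.8]), 79, 312)]
yellow [(array([237.8, 239.4]), array([10.6, 32.8]), 79, 308)]
blue [(array([253.3, 246.9]), array([ 9.2, 36.2]), 80, 300)]
red [(array([236.1, 228.9]), array([ 9.2, 33.5]), 79, 300)]
yellow [(array([241.3, 238.5]), array([10.2, 36.1]), 79, 322)]
blue [(array([252.9, 246.4]), array([ 8.8, 35.4]), 77, 275)]
```

All hooks are flat in their lanes, the gauge is home and both keepers are tight, so I'm handing in.

```bash
python3 -c "
from station import workorder
print(workorder.finish_job())"
```

```text
the job is handed in; nothing more can be done
None
```

The job is handed in: red, yellow and blue were each pulled level with the marker (within about 1 mm by camera) and held over two seconds, and at the last check all three hooks were back in the tray, the gauge fully home, the keeper tight across the slot and the spare unmoved.

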